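# Fit a retaining ring on a drive spindle with circlip pliers

### The arm

A 6-joint arm with a two-finger parallel gripper is mounted at the origin on the work surface. World frame = base frame: x ahead of the robot, y to its left, z up, the work surface at z = 0. Lengths are in mm, angles in rad, forces in N, time in s.
With the tool pointing down it reaches from about 350 to 975 mm from the base axis. Payload 7.1 kg.
Tool frame: the origin (TCP) lies midway between the tips of the shut fingers; the grasp point (between the pads) lies 19 mm behind it; z points along the fingers, y is the line along which they close (so a half turn about z gives the same grasp; the last joint's range is limited). The gripper opens to 88 mm and grips with 3 to 60 N. Pads are 20 mm wide; open, the fingers measure 115 mm over their backs; the gripper's body (75 mm by 178 mm) begins 61 mm behind the grasp point.
Start: joints at [1.228, 0.423, 1.63, -0, 1.089, -0.019], TCP at [198.825, 592.514, 222.675] pointing down, gripper open.
Joint ranges: [-3, 3], [-0.9, 2.11], [0.09, 2.58], [-1.31, 4.45], [0.11, 2.69], [-2.54, 2.54]. Speed limits (rad/s): [2.39, 2.39, 3.01, 3.14, 3.14, 3.14].

### API

Orientations are given as a rotation vector (axis times angle).
In Python, from workcell import status, eyes, ticket gives the robot as it stands.
- The arm moves only by the shell command python3 -m jog 'ROWS' [OPENING]. ROWS is a JSON list of rows, 1 to 5 of them, each of 6 numbers: dx, dy, dz in mm, then a rotation vector rx, ry, rz in rad; each row shifts and turns the commanded pose from where the row before left it, along the tool's axes as they then stand; what a row does not reach is not made up. A row lasts 1/12 s, in which the tool goes at most 41.7 mm and 0.125 rad, less where a joint would pass 70% of its speed; a pose out of reach is approached as far as the arm can. OPENING is the finger opening in mm, set as the command begins (- or left out keeps the last). The fingers move at their own pace and stop on an object; the grip force is fixed at half the most. Time passes only in rows, so rows that do not move let the fingers close. It prints the time, the measured TCP pose, the force, the opening and the grip force at its end.
- status.get_obs(): the state, without advancing time (a new reading comes with each control period).
- eyes.get_image(name): name is "side" or "top" or "wrist"; returns a dict with "img" (400x640x3 uint8, red, green, blue), "range_z" (400x640 float32, mm along the optical axis (not along the pixel's ray), 0 where there is no reading), "fx", "fy", "cx", "cy" (pixels), "k1" (the pictures are not rectified: a ray, as slopes to the right and down, at radius r is drawn at 1 + k1 r^2 times it, then the intrinsics apply), "R" (3x3) and "t" (3): a world point X has camera coordinates R X + t. Camera axes: x right, y down, z forward; pixel columns grow to the right and rows downward; lengths in mm; the calibration is good to about 2 mm. A picture is of the moment at which its call begins.
- ticket.close_job(): hands the job in; it is judged then, once.
The state is a dict: "t": time; "qpos": joint angles; "qvel": joint speeds; "joint_torque": joint torques, N m; "ee_pos": TCP position; "orientation": TCP orientation; "ft_force": force on the tool from outside, world axes, zero at the start; "moment": the same for the moment, N m; "width": finger opening in mm; "grasp_force": force on a finger pad.
Only numpy, scipy, OpenCV 4.12 (cv2) and the standard library are available. Lean on these libraries where they do the work, as an engineer would, in place of code of your own. Each camera call takes 0.05 s, during which the arm holds its last target. There are 200 camera calls.

### The job

Take the red-handled circlip pliers from their stand and pick the larger retaining ring off the pale blue tray by the holes in its lugs; spread it just enough to pass over the spindle of the drive unit in the vice, slide it down flat onto the bearing and let it spring fully home in the groove. Be gentle: do not overstretch the ring or bear down hard on the bearing or the spindle with ring or pliers, and do not touch the ring with the fingers. Then stand the pliers back upright in their slot and leave everything else on the bench as it was.

Things in the scene. Friction and masses are not known exactly. Their poses are not given: they have to be found in the camera images.
- pliers: External circlip pliers, upright, tips down, red dipped handles (13 mm thick along x) either side along y. Origin: hinge pin; z up. Handles reach 25 to 80 mm above the pin, 57 mm wide over their flat outsides at 60 mm, where to grip; they stand parallel at a squeeze of 0.1. Flat noses (6 x 5 mm) end 60 mm below the pin; from each a 2 mm pin sticks out 2.8 mm. About 150 g.
- pliers_half (a joint): Squeeze of the pliers, rad: 0 sprung fully open. Squeezing the handles parts the tips: gap of the pin centres = 6 mm + 61 mm x squeeze, each half turning by half of it. Gripped at 60 mm, squeeze = (56 mm - finger opening) / 57 mm about. The spring pushes back on each finger with 20 N at 0.1, 30 to 40 N at 0.45 with the ring on. The tips sink 0.3 mm per mm that the fingers close.
- ring: The larger external retaining ring (for a 40 mm shaft), dark spring steel, 3 mm thick, lying flat on the tray. Origin: centre, underside; x points to its closed back, the gap and the lugs are at -x. Inner radius 18.4 mm, outside 24 mm. 26 g. Spread, the pins' friction and slant hold it on the pliers, back drooping up to 10 degrees.
- ring_arm_l (a joint): Spread of the ring's +y arm, rad, 0 shut (sprung shut, 5 to 8 N at the lug). Arms hinge at (18, +-9.6) mm in the ring's frame. At 0.19 on both arms the ring clears the 40 mm spindle by 0.8 mm all round if the spindle's axis is at x = -2.5 mm in the ring's frame; below 0.13 it does not pass; past 0.33 it is overstretched. Needs a pliers squeeze of about 0.45.
- ring_arm_r (a joint): The same for the -y arm.
- ring_hole_l (a point): Top centre of the hole in the +y lug: 5 mm square hole right through a 9 mm lug, at (-24.5, 6, 3) mm in the ring's frame while shut. Moves 41 mm per rad of its arm.
- ring_hole_r (a point): The same in the -y lug: the holes are 12 mm apart while the ring is shut.
- tray: Pale blue kitting tray, 85 x 150 x 12 mm with 10 mm lips on its short ends, fixed. Origin: centre, underside; long side along y.
- nest (a point): Where the larger ring lies: the tray's surface, 12 mm above the bench, at the centre of a dark blue boss of radius 16.8 mm, 4 mm high, that stands inside the ring.
- unit: Drive unit: aluminium casting with a circuit board, clamped in a cream bench vice with black jaws, fixed. Origin: spindle axis at bench level; the board and the vice screw lie towards +x. The casting's top is at most 102 mm above the bench.
- seat (a point): Spindle axis at the bearing face (radius 34 mm, 105 mm above the bench, z up). Above it: dark groove, radius 17.9 mm, 4.5 mm high, starting right at the face; then a land of radius 20 mm, 7 mm high; then a 3 mm lead-in cone; top 14.5 mm above the face. A ring let go while lightly held down on the face springs into the groove; higher up it jams on the land.
- stand: Wooden tool stand 105 x 63 x 80 mm, fixed. Origin: on the bench under the slot's centre; it extends 35 mm towards -x, 70 mm towards +x, where two file handles rise 35 mm above the top.
- stand_slot (a point): Centre of the slot in the stand's top, 80 mm up: 19 mm along x, 29 mm along y, 74 mm deep. The jaws (10 mm thick, 21 mm wide while open) hang in it, tips free, the pliers' shoulders (10 mm below the hinge pin) rest on the top, so the pin stands 10 mm above this point, handles along the stand's y.
- ring_small: Bystander: smaller retaining ring on the tray's other nest; leave it.
- bearing_spare: Bystander: spare ball bearing, 62 mm wide, 14 mm high.
- screwdriver: Bystander: screwdriver, 160 mm long.
- flux: Bystander: flux bottle, 44 mm wide, 100 mm high.
- solder_reel: Bystander: reel of solder, 56 mm wide, 40 mm high.

How it is judged (in metres and radians):
On the way, in this order (a step that is already met when the one before it is completed fails the run):
1. the larger ring is spread and carried clear above the tray on the pliers (z of ring in the frame of nest above 0.015 m and value of joint each of ring_arm_l, ring_arm_r above 0.08 rad and distance between ring and pliers below 0.09 m), for 0.2 s.
2. the ring lies flat on the bearing, closed in the groove (z of ring in the frame of seat between -0.001 and 0.003 m and horizontal distance between ring and seat below 0.0025 m and angle between the z axis of ring and the z axis of seat, either way round below 0.07 rad and value of joint each of ring_arm_l, ring_arm_r below 0.04 rad), for 0.2 s.
At the end, for the whole second after the job is handed in: Ring in the groove: underside within 3 mm of the bearing face, centred to 2.5 mm, flat to 0.07 rad, both arms below 0.04 rad. Pliers released, at rest in the slot: hinge pin within 7 mm of its centre and under 14 mm above the stand, upright to 0.1 rad, handles sprung open (below 0.03 rad) (all of step 2 and horizontal distance between pliers and stand_slot below 0.007 m and z of pliers in the frame of stand_slot below 0.014 m and angle between pliers's own z axis and vertical below 0.1 rad and value of joint pliers_half below 0.03 rad and linear speed of each of pliers, ring below 0.02 m/s); the robot touches nothing.
It fails at once if the ring is overstretched: an arm is opened beyond 0.33 rad (value of joint any of ring_arm_l, ring_arm_r above 0.33 rad).
It fails at once if the ring is pushed on the bearing or spindle with more than 25 N (contact force between ring and unit above 25 N).
It fails at once if the pliers push on the drive unit with more than 15 N (contact force between pliers and unit above 15 N).
It fails at once if the gripper's fingers touch the ring (contact force between the fingers and ring above 0.5 N).
It fails at once if another thing on the bench is pushed more than 20 mm (distance of any of ring_small, bearing_spare, screwdriver, flux, solder_reel from where it was at the start of the episode above 0.02 m).
It also fails if it takes over 72 s, if anything falls off the work surface, if the arm or the gripper's body presses on something with over 40 N, if the wrist force passes 120 N, or if a joint passes its speed limit or range.

## Working session

There is one attempt and no reset: what is moved stays moved. The work goes in short steps, Python scripts to look and compute and a shell command to move; the robot and the scene stay as the last step left them, time stands still between calls to the robot, and variables do not carry over. Pictures are saved under pics/ and viewed, at most 10 in all, crops included, and the job is handed in when it is done.

```bash
ls; mkdir -p pics
cat > h.py <<'E'
import numpy as np, cv2
from workcell import status, eyes, ticket
from scipy.spatial.transform import Rotation as Rn
def ray(c,u,v):
    K=np.array([[c['fx'],0,c['cx']],[0,c['fy'],c['cy']],[0,0,1]])
    xd=np.stack([(np.asarray(u,float)-c['cx'])/c['fx'],(np.asarray(v,float)-c['cy'])/c['fy']],-1)
    x=xd.copy()
    for _ in range(20): x=xd/(1+c['k1']*(x**2).sum(-1,keepdims=True))
    d=np.concatenate([x,np.ones(x.shape[:-1]+(1,))],-1)
    R=np.array(c['R']);t=np.array(c['t'])
    return -R.T@t, d@R, d
def onplane(c,u,v,z):
    o,d,_=ray(c,u,v); s=(z-o[2])/d[...,2]; return o+s[...,None]*d
def cloud(c):
    v,u=np.mgrid[0:400,0:640]
    o,d,_=ray(c,u,v); return o+np.asarray(c['range_z'])[...,None]*d
def proj(c,X):
    p=np.array(c['R'])@np.asarray(X,float)+np.array(c['t']);x=p[:2]/p[2];x=x*(1+c['k1']*(x@x))
    return c['fx']*x[0]+c['cx'],c['fy']*x[1]+c['cy']
def save(c,n,crop=None,s=1):
    im=np.ascontiguousarray(c['img'][...,::-1])
    if crop: im=im[crop[1]:crop[3],crop[0]:crop[2]]
    cv2.imwrite('pics/'+n,cv2.resize(im,None,fx=s,fy=s,interpolation=cv2.INTER_CUBIC))
def st():
    o=status.get_obs(); print({k:np.round(o[k],3).tolist() for k in('t','ee_pos','orientation','width','grasp_force','ft_force','qpos')}); return o
E
python3 - <<'E'
from h import *
import pickle
a=[eyes.get_image(n) for n in('top','side')]
pickle.dump(a,open('a.pkl','wb'))
im=np.vstack([x['img'] for x in a])[...,::-1]
for c,n in zip(a,('top','side')):
    save(c,n+'0.png'); print(n,-np.array(c['R']).T@c['t'],np.round(c['R'],2).tolist(),c['fx'],c['k1'])
st()
E
```

```text
pics
top [ 433.86596051   -7.95183675 1282.16472203] [[-0.01, -1.0, 0.01], [-0.99, 0.01, -0.11], [0.11, -0.01, -0.99]] 442.17725854906087 -0.01964236724094551
side [ 103.92182622 -744.03974643  830.98725006] [[0.84, -0.54, -0.01], [-0.35, -0.53, -0.77], [0.42, 0.65, -0.63]] 436.9959694358876 0.038215374140093995
{'t': 0.1, 'ee_pos': [198.663, 592.087, 222.013], 'orientation': [-0.506, -3.1, 0.002], 'width': 87.923, 'grasp_force': 0.0, 'ft_force': [-1.148, 0.213, -0.265], 'qpos': [1.228, 0.424, 1.631, 0.0, 1.089, -0.019]}
```

View pics/top0.png

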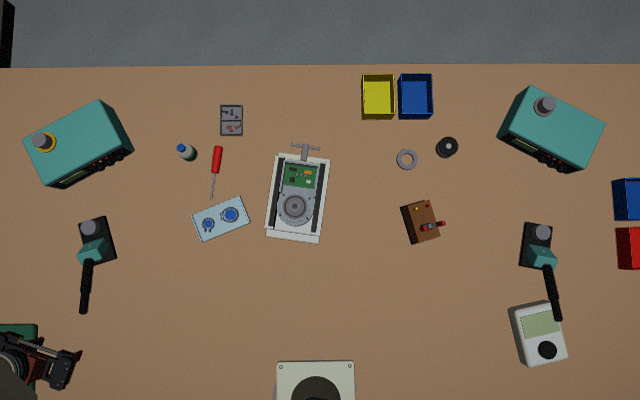

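View pics/side0.png

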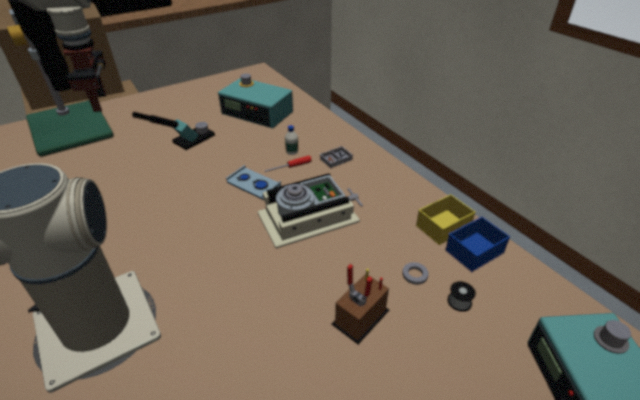

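The top view shows the tray at about (221,218) with the larger ring at (231,214), the spindle at (295,207), and the stand with the pliers at about (425,222). Everything is small here, so I'll measure roughly first and then use the wrist camera.

Run:
```python
from h import *
import pickle
a=pickle.load(open('a.pkl','rb'))
c=a[0];P=cloud(c)
for n,u,v in[('ringbig',231,214),('small',208,224),('spindle',295,207),('stand',412,215),('stand corner',405,237),('handle r',442,224),('handle l',425,227)]:
    print(n,np.round(P[v,u]))
im=c['img'].astype(int);h=cv2.cvtColor(c['img'],cv2.COLOR_RGB2HSV)
red=((h[...,0]<8)|(h[...,0]>172))&(h[...,1]>150)&(h[...,2]>70)
red[:,:395]=0;red[:,470:]=0;red[:190]=0;red[260:]=0
v,u=np.nonzero(red)
n,l,s,ce=cv2.connectedComponentsWithStats(red.astype(np.uint8))
for i in range(1,n):
    if s[i,4]>2: print(s[i],ce[i],np.round(np.median(P[l==i],0)),np.round(P[l==i][:,2].max()))
top=(P[...,2]>72)&(P[...,2]<88);top[:,:395]=0;top[:,470:]=0;top[:190]=0;top[260:]=0
v,u=np.nonzero(top);q=P[top];print(len(q),np.median(q[:,2]));r=cv2.minAreaRect(q[:,:2].astype(np.float32));print('stand top',r)
# bearing face & tray
m=(abs(P[...,2]-105)<3);m[:,:270]=0;m[:,330:]=0;m[:170]=0;m[250:]=0
q=P[m];print('bearing',len(q),q.mean(0))
im=np.hstack([cv2.resize(c['img'][185:260,x:x+75],(400,400),interpolation=cv2.INTER_CUBIC) for x in(185,390)])
cv2.imwrite('pics/z.png',im[...,::-1])
w=eyes.get_image('wrist');o=st();Rt=Rn.from_rotvec(o['orientation']).as_matrix();R=np.array(w['R']);C=-R.T@w['t']
print('wrist cam in tool',Rt.T@(C-o['ee_pos']),np.round(Rt.T@R.T,3).tolist(),w['fx'],w['k1'],w['cx'],w['cy'])
```

```text
ringbig [522. 235.  12.]
small [493. 300.  16.]
spindle [531.  47. 119.]
stand [ 508. -270.   84.]
stand corner [ 450. -266.   -2.]
handle r [ 479. -328.  166.]
handle l [ 472. -283.  170.]
[428 203   3   3   7] [429.         204.28571429] [ 535. -310.  114.] 119.0
[441 221   5   5  17] [443.05882353 222.82352941] [ 482. -329.  169.] 173.0
[423 226   5   5  16] [425.0625 228.125 ] [ 470. -283.  168.] 170.0
781 79.86150452586048
stand top ((491.98541259765625, -301.6963806152344), (105.01576232910156, 65.92398834228516), 15.177002906799316)
bearing 336 [532.47917442  49.63409616 104.56724315]
{'t': 0.15, 'ee_pos': [198.695, 592.146, 222.089], 'orientation': [-0.506, -3.1, 0.002], 'width': 87.884, 'grasp_force': 0.0, 'ft_force': [0.308, 0.415, -0.336], 'qpos': [1.228, 0.424, 1.63, -0.0, 1.089, -0.019]}
wrist cam in tool [  66.06344531   -0.77972704 -160.7451936 ] [[-0.0, -0.97, -0.243], [1.0, -0.0, -0.001], [0.0, -0.243, 0.97]] 315.13953754557997 0.02198153302482893 317.76315054548695 198.7990832528567
```

View pics/z.png

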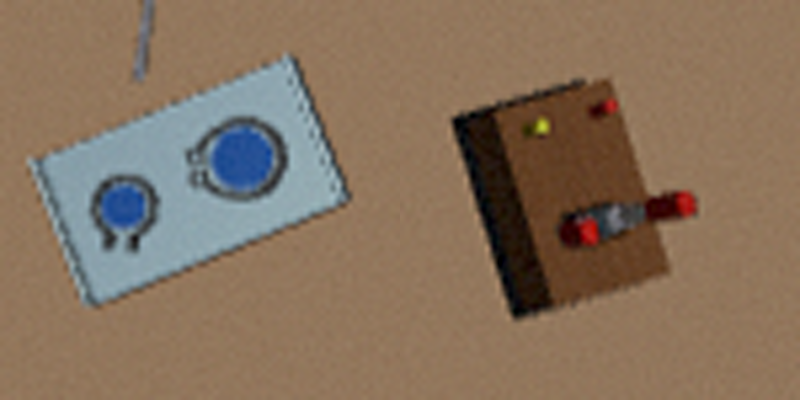

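The zoom shows the larger ring on the tray with its lugs at the image left (195,167) and its centre at (240,158). The pliers' handles are at (580,232) and (672,206), across the stand's short side. I'll go over the tray with the wrist camera, turning the tool to the insertion yaw of about 101°.

```bash
cat >> h.py <<'E'
def yawR(yaw_deg):  # tool down, tool x at yaw
    a=np.radians(yaw_deg); x=np.array([np.cos(a),np.sin(a),0]); z=np.array([0,0,-1.]); return np.stack([x,np.cross(z,x),z],1)
def go(p,yaw,R=None):
    o=status.get_obs();A=Rn.from_rotvec(o['orientation']).as_matrix()
    B=yawR(yaw) if R is None else R
    print('tool d',np.round(A.T@(np.array(p)-o['ee_pos']),1),'rot',np.round(Rn.from_matrix(A.T@B).as_rotvec(),3),'after-rot d',np.round(B.T@(np.array(p)-o['ee_pos']),1))
E
J="python3 -m jog"
$J '[[-35,-19.7,0,0,0,0],[-35,-19.7,0,0,0,0],[-35,-19.7,0,0,0,0],[-35,-19.7,0,0,0,0],[-35,-19.7,0,0,0,0]]'
$J '[[-35,-19.7,0,0,0,0],[-35,-19.7,0,0,0,0],[-35,-19.7,0,0,0,0],[-35,-19.7,0,0,0,0],[-35,-19.7,0,0,0,0]]'
$J '[[-35,-19.7,0,0,0,0],[-35,-19.7,0,0,0,0],[0,0,0,0,0,0.12],[0,0,0,0,0,0.12],[0,0,0,0,0,0.12]]'
$J '[[0,0,0,0,0,0.12],[0,0,0,0,0,0.12],[0,0,0,0,0,0.12],[0,0,0,0,0,0.12],[0,0,0,0,0,0.12]]'
$J '[[0,0,0,0,0,0.096],[0,0,20,0,0,0],[0,0,20,0,0,0],[0,0,0,0,0,0],[0,0,0,0,0,0]]'
python3 - <<'E'
from h import *
import pickle
c=eyes.get_image('wrist');o=st();pickle.dump((c,o),open('w1.pkl','wb'));save(c,'w1.png',s=1.25)
go([522,235,180],101)
E
```

```text
t: 0.57
ee_pos: [334.1, 441.9, 222.5]
orientation: [-0.505, -3.101, 0.001]
ft_force: [-0.3, -0.1, 0.3]
width: 88.0
grasp_force: 0.0
t: 0.98
ee_pos: [468.9, 292.6, 222.6]
orientation: [-0.506, -3.1, 0.0]
ft_force: [0.2, 0.1, 0.4]
width: 87.9
grasp_force: 0.0
t: 1.4
ee_pos: [522.2, 233.6, 222.3]
orientation: [-1.065, -2.955, 0.001]
ft_force: [0.1, 0.3, 0.2]
width: 87.5
grasp_force: 0.0
t: 1.82
ee_pos: [521.6, 234.6, 222.4]
orientation: [-1.888, -2.51, 0.001]
ft_force: [0.3, 0.4, 0.7]
width: 88.1
grasp_force: 0.0
t: 2.23
ee_pos: [521.0, 234.4, 181.8]
orientation: [-1.999, -2.422, 0.004]
ft_force: [-0.0, -0.1, 0.8]
width: 87.8
grasp_force: 0.0
{'t': 2.283, 'ee_pos': [521.762, 234.759, 182.848], 'orientation': [-1.999, -2.423, 0.001], 'width': 87.755, 'grasp_force': 0.0, 'ft_force': [0.384, -0.717, -0.484], 'qpos': [0.402, 0.396, 1.779, 0.0, 0.967, 0.211]}
tool d [0.2 0.3 2.8] rot [-0.001  0.    -0.001] after-rot d [0.2 0.3 2.8]
```

View pics/w1.png

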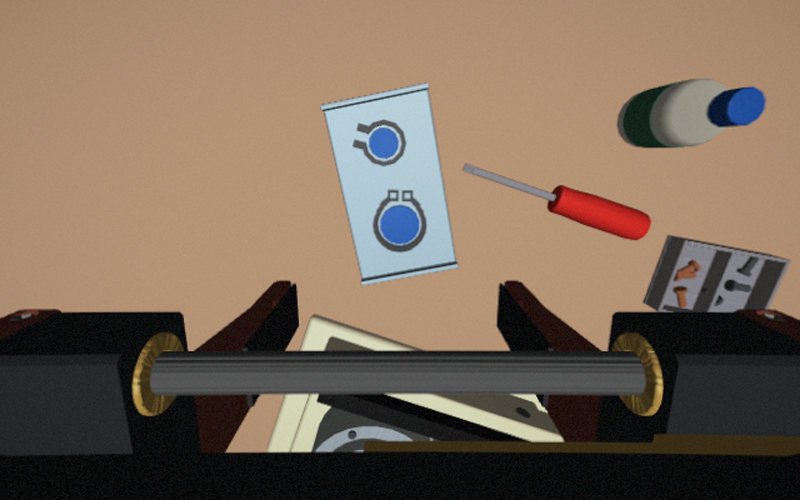

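The wrist view shows the larger ring with its centre at about (400,224) and its lugs pointing up at (393,196) and (407,196), so the yaw is already nearly right. Next I'll measure it precisely.

```bash
cat >> h.py <<'E'
def ringmeas(c,u0,v0,rad=45,zr=15,zb=16):
    im=c['img'].astype(int);v,u=np.mgrid[0:400,0:640];near=np.hypot(u-u0,v-v0)<rad
    h=cv2.cvtColor(c['img'],cv2.COLOR_RGB2HSV)
    blue=near&(h[...,0]>100)&(h[...,0]<125)&(h[...,1]>150)
    dark=near&(im.max(-1)<90)
    b=onplane(c,u[blue].astype(float),v[blue].astype(float),zb);print('boss',b.mean(0).round(2),len(b),'r',np.sqrt(np.ptp(b[:,0])*np.ptp(b[:,1]))/2)
    return blue,dark
E
python3 - <<'E'
from h import *
import pickle
c,o=pickle.load(open('w1.pkl','rb'))
blue,dark=ringmeas(c,320,179,rad=38)
P=cloud(c);print('z boss',np.median(P[blue][:,2]),'z ring',np.median(P[dark][:,2]))
n,l,s,ce=cv2.connectedComponentsWithStats(dark.astype(np.uint8));print(s,ce)
i=1+np.argmax(s[1:,4]);v,u=np.nonzero(l==i);q=onplane(c,u.astype(float),v.astype(float),15)
b=onplane(c,*[x.astype(float) for x in np.nonzero(blue)[::-1]],16).mean(0)
d=q-b;r=np.hypot(d[:,0],d[:,1]);far=r>24.5;print('lug dir',d[far].mean(0),np.degrees(np.arctan2(*d[far].mean(0)[1::-1])),r.max(), r.min())
# holes: background comps enclosed
hol=(l!=i)
n,l2,s2,c2=cv2.connectedComponentsWithStats(hol.astype(np.uint8),connectivity=4)
for k in range(1,n):
    if s2[k,4]<200: print(s2[k],c2[k],onplane(c,*c2[k],15.))
g=cv2.cvtColor(c['img'],cv2.COLOR_RGB2GRAY);print(g[150:164,306:336])
E
```

```text
boss [521.07 238.9   16.  ] 705 r 15.750879052871802
z boss 14.772362416200224 z ring 13.790350666365782
[[     0      0    640    400 255669]
 [   311    153      7      1      7]
 [   323    153      7      1      7]
 [   299    158     42     43    314]
 [   317    159      1      1      1]
 [   327    216      2      1      2]] [[319.49995111 199.52178794]
 [314.         153.        ]
 [326.         153.        ]
 [319.47452229 183.8566879 ]
 [317.         159.        ]
 [327.5        216.        ]]
lug dir [nan nan nan] nan 24.437300635789185 18.60515218964422
[[199 196 195 196 196 195 195 196 193 194 194 196 197 195 195 193 197 194
  197 196 192 196 198 194 195 194 197 193 194 196]
 [194 193 194 196 171 166 164 166 162 170 173 180 180 191 193 197 198 197
  197 196 195 192 196 195 195 193 193 195 195 194]
 [196 195 198 192 139 108 110 105 105 109 109 110 130 182 196 165 129 124
  119 122 122 121 120 120 166 191 193 198 197 194]
 [196 194 195 191 125  88  83  86  84  81  82  80 113 179 194 150  98  82
   81  82  81  80  80  84 158 190 195 197 196 195]
 [198 195 197 191 129  90 15
[... 593 characters left out ...]
94]
 [184 146 110  83  86  81  94  99  94  95  91  81 122 180 194 150  98  94
  105 107 111 106  89  85  82 105 141 185 192 193]
 [130  99  84  83  84  83  99 107 105 102 103 103 138 183 196 151  99  83
   84  84  80  81  84  86  82  81  95 141 184 194]
 [ 87  81  88  84  82 125 166 177 175 176 176 177 181 192 196 182 172 171
  173 174 170 168 129  89  79  81  81  93 136 183]
 [ 81  86  83  92 139 173 189 197 195 193 193 193 193 197 198 193 194 194
  197 190 194 192 184 144  95  78  82  83  88 148]
 [ 86  82  84 123 177 193 193 195 195 193 195 192 195 171 165 182 192 193
  193 194 195 195 195 180 121  85  82  82  79 101]]<stdin>:9: RuntimeWarning: Mean of empty slice.
  ret = um.true_divide(
```

```bash
cat >> h.py <<'E'
def blob(c,u0,u1,v0,v1,z,lo=95):
    g=cv2.cvtColor(c['img'],cv2.COLOR_RGB2GRAY).astype(float)[v0:v1+1,u0:u1+1];w=np.clip(g-lo,0,None)
    v,u=np.mgrid[v0:v1+1,u0:u1+1];a=(w*u).sum()/w.sum();b=(w*v).sum()/w.sum();return (a,b),onplane(c,a,b,z)
E
python3 - <<'E'
from h import *
import pickle
c,o=pickle.load(open('w1.pkl','rb'))
A=blob(c,312,316,154,158,14)[1];B=blob(c,323,328,154,158,14)[1]
m=(A+B)/2;print(A,B,np.linalg.norm(A-B),m)
b=np.array([521.07,238.9,14]);d=m-b;print('centre->lug',d,np.linalg.norm(d),'yaw',np.degrees(np.arctan2(d[1],d[0])),'from holes',np.degrees(np.arctan2(*(A-B)[1::-1]))+ -90)
a,_=pickle.load(open('a.pkl','rb'));P=a
im=a['img'];h=cv2.cvtColor(im,cv2.COLOR_RGB2HSV);v,u=np.mgrid[0:400,0:640]
bl=(h[...,0]>100)&(h[...,0]<125)&(h[...,1]>150)&(abs(u-231)<12)&(abs(v-214)<12)
print('top boss',onplane(a,u[bl].mean(),v[bl].mean(),16.))
go([532-0,50,222],101)
go([476,-306,222],14.8)
E
```

```text
[510.84942361 261.83914059  14.        ] [522.56663937 263.86737009  14.        ] 11.891461649108617 [516.70803149 262.85325534  14.        ]
centre->lug [-4.36196851 23.95325534  0.        ] 24.347180752396355 yaw 100.32066284316643 from holes -260.1795131919764
top boss [520.76067331 237.57210199  16.        ]
tool d [-183.3  -25.1  -39.1] rot [-0.001  0.    -0.001] after-rot d [-183.3  -25.2  -39.2]
tool d [-522.2 -147.6  -39. ] rot [-0.000e+00  1.000e-03  1.504e+00] after-rot d [-182.4  511.1  -39.2]
```

```bash
J="python3 -m jog"
$J '[[-36.7,-5,-7.8,0,0,0],[-36.7,-5,-7.8,0,0,0],[-36.7,-5,-7.8,0,0,0],[-36.7,-5,-7.8,0,0,0],[-36.7,-5,-7.8,0,0,0]]'
$J '[[0,0,0,0,0,0],[0,0,0,0,0,0]]'
python3 - <<'E'
from h import *
import pickle
c=eyes.get_image('wrist');o=st();pickle.dump((c,o),open('w2.pkl','wb'));save(c,'w2.png',s=1.25)
P=cloud(c)
m=(P[...,2]>112)&(np.hypot(P[...,0]-532,P[...,1]-49)<30)
print('land top',len(P[m]),P[m].mean(0),P[m][:,2].max())
m=(abs(P[...,2]-105)<3)&(np.hypot(P[...,0]-532,P[...,1]-49)<45);q=P[m].astype(np.float32)
print('bearing',len(q),q.mean(0),np.median(q[:,2]),cv2.minEnclosingCircle(q[:,:2]))
go([476,-306,222],14.8)
E
```

```text
t: 2.7
ee_pos: [532.7, 48.4, 223.7]
orientation: [1.998, 2.422, 0.003]
ft_force: [1.1, 0.1, 0.6]
width: 87.9
grasp_force: 0.0
t: 2.87
ee_pos: [533.1, 48.2, 223.6]
orientation: [2.002, 2.418, 0.004]
ft_force: [-0.7, 0.4, -0.4]
width: 87.6
grasp_force: 0.0
{'t': 2.917, 'ee_pos': [532.75, 49.44, 222.955], 'orientation': [2.001, 2.42, 0.003], 'width': 87.834, 'grasp_force': 0.0, 'ft_force': [0.163, 0.24, -0.833], 'qpos': [0.07, 0.29, 1.83, 0.0, 1.019, -0.119]}
land top 17071 [529.07658191  68.95673136 312.18846149] 343.6237693890495Traceback (most recent call last):
  File "<stdin>", line 8, in <module>
cv2.error: OpenCV(4.12.0) /io/opencv/modules/imgproc/src/shapedescr.cpp:201: error: (-215:Assertion failed) count >= 0 && (depth == CV_32F || depth == CV_32S) in function 'minEnclosingCircle'
```

View pics/w2.png

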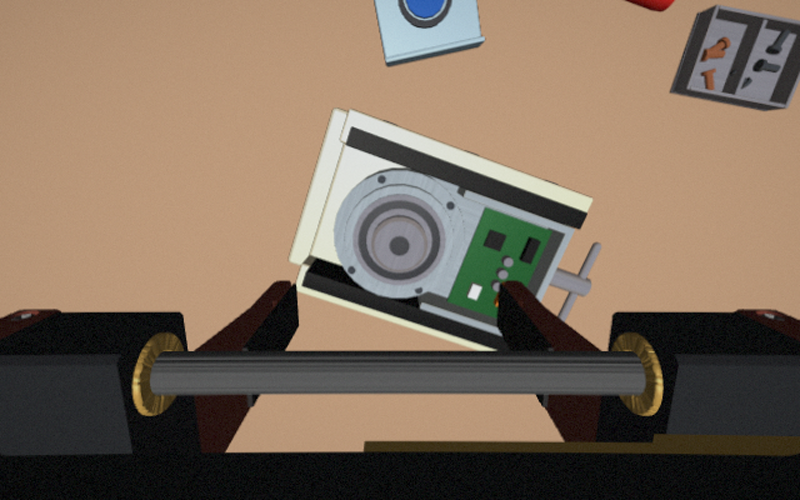

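The wrist view shows the spindle face-on, with its centre spot at about (400,245) in the picture, which is raw pixel (320,196). The board is to the right. Now I'll fit the circles.

Run:
```python
from h import *
import pickle
c,o=pickle.load(open('w2.pkl','rb'));P=cloud(c)
g=cv2.cvtColor(c['img'],cv2.COLOR_RGB2GRAY)
for u in range(318,324,2): print(P[196,u].round(1),end=' ')
print(g[196,270:372:2].tolist(),P[196,270:372:4,2].round(0).tolist())
m=((P[...,2]>112)&(P[...,2]<125));m[:, :250]=0;m[:,400:]=0;m[:130]=0;m[250:]=0
q=P[m];print('top depth',len(q),q.mean(0))
n,l,s,ce=cv2.connectedComponentsWithStats((g<75).astype(np.uint8))
k=l[196,320];print(s[k],ce[k],onplane(c,*ce[k],119.5))
z=cv2.GaussianBlur(g,(3,3),0)
for t in range(80,160,10):
    cs,_=cv2.findContours((z<t).astype(np.uint8),cv2.RETR_LIST,cv2.CHAIN_APPROX_NONE)
    for k in cs:
        if len(k)<40: continue
        e=cv2.fitEllipse(k)
        if np.hypot(e[0][0]-320,e[0][1]-196)<8 and e[1][0]/e[1][1]>.85 and e[1][1]<140: 
            r=e[1][1]/2; print(t,len(k),np.round(e[0],1),np.round(e[1],1),[ (z0,np.round(onplane(c,*e[0],z0)[:2],1).tolist()) for z0 in(119.5,116.5,105.)])
```

```text
[533.   49.6 119.3] [534.8  49.6 118. ] [536.4  50.2 119.3] [172, 172, 170, 171, 171, 171, 156, 134, 125, 76, 76, 73, 136, 137, 121, 139, 139, 142, 143, 143, 140, 86, 74, 73, 76, 78, 77, 78, 74, 134, 140, 142, 142, 142, 140, 127, 139, 144, 79, 73, 71, 128, 143, 165, 175, 176, 162, 172, 171, 168, 174] [89.0, 88.0, 100.0, 104.0, 104.0, 104.0, 103.0, 118.0, 118.0, 119.0, 117.0, 118.0, 119.0, 119.0, 118.0, 117.0, 118.0, 119.0, 104.0, 104.0, 104.0, 105.0, 101.0, 99.0, 89.0, 90.0]
top depth 1594 [533.76009306  50.15024205 117.88153298]
[     0      0    640    362 173118] [311.73849051 149.52486166] [520.48216463  87.80835544 119.5       ]
80 207 [319.2 192.4] [57.1 59.5] [(119.5, [533.4, 52.9]), (116.5, [533.6, 52.2]), (105.0, [534.2, 49.7])]
90 154 [318.9 191.7] [54.  54.8] [(119.5, [533.1, 53.5]), (116.5, [533.3, 52.8]), (105.0, [533.8, 50.3])]
90 176 [319.1 192.3] [60.8 63. ] [(119.5, [533.4, 53.0]), (116.5, [533.5, 52.4]), (105.0, [534.1, 49.8])]
100 41 [319.1 196.5] [13.6 14.4] [(119.5, [534.1, 49.4]), (116.5, [534.2, 48.7]), (105.0, [534.8, 46.0])]
100 152 [319.  191.9] [52.8 54.2] 
[... 864 characters left out ...]
.2, 53.4]), (116.5, [533.3, 52.7]), (105.0, [533.9, 50.1])]
130 47 [319.1 196.2] [16.3 16.6] [(119.5, [534.0, 49.6]), (116.5, [534.2, 48.9]), (105.0, [534.8, 46.2])]
130 279 [319.6 193.1] [46.6 48.7] [(119.5, [533.9, 52.4]), (116.5, [534.0, 51.8]), (105.0, [534.6, 49.2])]
130 185 [319.  191.9] [64.5 66.2] [(119.5, [533.2, 53.3]), (116.5, [533.4, 52.7]), (105.0, [533.9, 50.1])]
140 112 [319.2 195.9] [37.1 37.8] [(119.5, [534.0, 49.9]), (116.5, [534.2, 49.2]), (105.0, [534.8, 46.5])]
140 217 [318.8 191.1] [67.5 68. ] [(119.5, [532.9, 54.0]), (116.5, [533.0, 53.3]), (105.0, [533.6, 50.8])]
150 204 [318.9 191. ] [71.2 72. ] [(119.5, [533.0, 54.1]), (116.5, [533.1, 53.4]), (105.0, [533.7, 50.9])]
```

```bash
J="python3 -m jog"
$J '[[-37.5,-13.8,0,0,0,0],[-37.5,-13.8,0,0,0,0],[-37.5,-13.8,0,0,0,0],[-37.5,-13.8,0,0,0,0],[-37.5,-13.8,0,0,0,0]]'
$J '[[-37.5,-13.8,0,0,0,0],[-37.5,-13.8,0,0,0,0],[-37.5,-13.8,0,0,0,0],[-37.5,-13.8,0,0,0,0],[0,0,0,0,0,0.125]]'
$J '[[0,0,0,0,0,0.125],[0,0,0,0,0,0.125],[0,0,0,0,0,0.125],[0,0,0,0,0,0.125],[0,0,0,0,0,0.125]]'
$J '[[0,0,0,0,0,0.125],[0,0,0,0,0,0.125],[0,0,0,0,0,0.125],[0,0,0,0,0,0.125],[0,0,0,0,0,0.125]]'
$J '[[0,0,0,0,0,0.125],[0,0,0,0,0,0],[0,0,0,0,0,0]]'
python3 - <<'E'
from h import *
import pickle
c=eyes.get_image('wrist');o=st();pickle.dump((c,o),open('w3.pkl','wb'));save(c,'w3.png',s=1.25)
P=cloud(c)
h=cv2.cvtColor(c['img'],cv2.COLOR_RGB2HSV)
red=((h[...,0]<8)|(h[...,0]>172))&(h[...,1]>140)&(h[...,2]>60)
n,l,s,ce=cv2.connectedComponentsWithStats(red.astype(np.uint8))
for i in range(1,n):
    if s[i,4]>60:
        q=P[l==i];q=q[q[:,2]>q[:,2].max()-8];print(s[i],ce[i],np.median(P[l==i],0).round(1),'top',q.mean(0).round(1),np.ptp(q,0))
go([476,-306,150],14.8)
E
```

```text
t: 3.33
ee_pos: [500.0, -147.4, 221.9]
orientation: [1.996, 2.426, 0.001]
ft_force: [0.4, -0.1, 0.1]
width: 87.9
grasp_force: 0.0
t: 3.75
ee_pos: [474.5, -309.8, 222.1]
orientation: [2.143, 2.293, -0.002]
ft_force: [0.1, -0.7, -0.9]
width: 87.7
grasp_force: 0.0
t: 4.17
ee_pos: [475.2, -303.7, 221.7]
orientation: [-2.751, -1.517, -0.0]
ft_force: [-0.0, 0.6, -0.2]
width: 88.0
grasp_force: 0.0
t: 4.58
ee_pos: [475.3, -303.5, 221.8]
orientation: [-3.084, -0.598, -0.0]
ft_force: [0.1, -0.0, -0.7]
width: 87.9
grasp_force: 0.0
t: 4.83
ee_pos: [475.0, -304.0, 221.7]
orientation: [-3.113, -0.419, -0.0]
ft_force: [-0.1, -1.1, 0.1]
width: 87.6
grasp_force: 0.0
{'t': 4.883, 'ee_pos': [474.839, -304.188, 221.707], 'orientation': [-3.113, -0.419, -0.0], 'width': 87.737, 'grasp_force': 0.0, 'ft_force': [-0.588, -0.495, -0.339], 'qpos': [-0.591, 0.335, 1.768, 0.0, 1.039, 0.713]}
[337 128  10   9  71] [341.29577465 131.73239437] [ 534.1 -308.8  113.4] top [ 534.3 -309.   113.6] [6.11125081 6.59646523 2.34802335]
[281 191  20  31 412] [290.79126214 206.36165049] [ 473.9 -284.5  163.4] top [ 538.1 -287.2  382.6] [0. 0. 0.]
[341 190  21  32 424] [350.93632075 206.14858491] [ 485.5 -326.8  163.4] top [ 538.1 -287.2  382.6] [0. 0. 0.]
tool d [ 0.6  2.1 71.7] rot [-0.    -0.     0.009] after-rot d [ 0.7  2.  71.7]
```

View pics/w3.png

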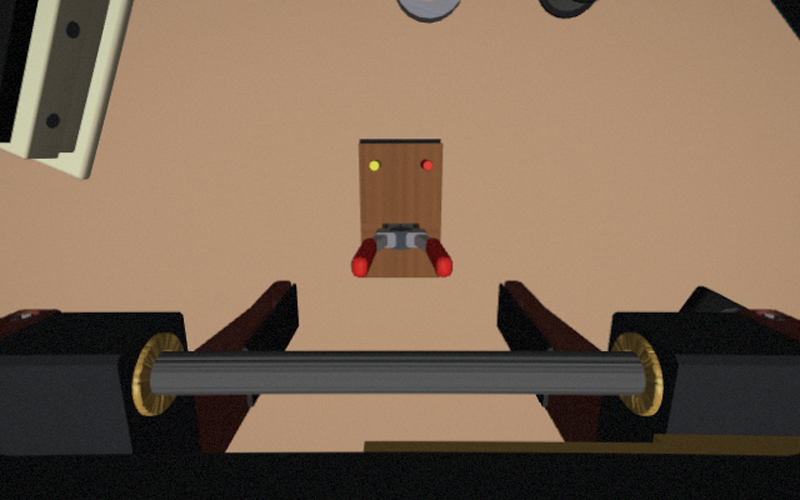

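The wrist view shows the stand centred on column 400, with handle tops at about (361,266) and (444,266). The tool is already aligned in yaw.

Run:
```python
from h import *
import pickle
c,o=pickle.load(open('w3.pkl','rb'));P=cloud(c)
h=cv2.cvtColor(c['img'],cv2.COLOR_RGB2HSV)
red=((h[...,0]<8)|(h[...,0]>172))&(h[...,1]>140)&(h[...,2]>60)
n,l,s,ce=cv2.connectedComponentsWithStats(red.astype(np.uint8))
for i in range(1,n):
    if s[i,4]>300:
        q=P[l==i];q=q[(q[:,2]>167)&(q[:,2]<175)];print('flat top',len(q),q.mean(0).round(1),np.ptp(q,0).round(1))
        print('bottom edge px',s[i],onplane(c,ce[i][0],s[i,1]+s[i,3]-.5,165.))
m=(abs(P[...,2]-80)<4);m[:, :270]=0;m[:,370:]=0
r=cv2.minAreaRect(P[m][:,:2].astype(np.float32));print(m.sum(),np.median(P[m][:,2]),r)
a=np.radians(15.3);print('slot',np.array(r[0])-17.5*np.array([np.cos(a),np.sin(a)]))
```

```text
flat top 141 [ 470.4 -283.2  168.1] [11.3  9.2  3.4]
bottom edge px [281 191  20  31 412] [ 464.23168659 -287.28964638  165.        ]
flat top 136 [ 483.2 -329.5  168.1] [10.9  9.1  2.8]
bottom edge px [341 190  21  32 424] [ 475.72556934 -329.31437559  165.        ]
5532 78.71941628375487 ((493.3339538574219, -301.7697448730469), (104.80714416503906, 63.07350540161133), 15.495505332946777)
slot [ 476.45419903 -306.38752325]
```

```bash
J="python3 -m jog"
$J '[[0.9,2.8,0,0,0,0],[0,0,30.2,0,0,0],[0,0,30.2,0,0,0],[0,0,30.2,0,0,0],[0,0,0,0,0,0]]'
$J '[[0,0,0,0,0,0],[0,0,0,0,0,0]]' 56
$J '[[0,0,-0.6,0,0,0],[0,0,-0.6,0,0,0],[0,0,-0.6,0,0,0],[0,0,0,0,0,0],[0,0,0,0,0,0]]' 50
$J '[[0,0,0,0,0,0],[0,0,0,0,0,0],[0,0,0,0,0,0],[0,0,0,0,0,0]]'
```

```text
t: 5.3
ee_pos: [472.9, -305.5, 126.1]
orientation: [-3.108, -0.413, 0.01]
ft_force: [-0.4, 0.4, -1.1]
width: 87.5
grasp_force: 0.0
t: 5.47
ee_pos: [476.6, -308.0, 132.3]
orientation: [3.114, 0.411, 0.002]
ft_force: [0.2, 0.3, 0.1]
width: 78.2
grasp_force: 0.0
t: 5.88
ee_pos: [476.5, -307.4, 134.8]
orientation: [3.115, 0.41, 0.003]
ft_force: [-1.2, 4.6, 11.2]
width: 50.7
grasp_force: 20.1
t: 6.22
ee_pos: [476.5, -307.3, 134.8]
orientation: [3.114, 0.41, 0.003]
ft_force: [-2.1, 5.0, 11.3]
width: 50.5
grasp_force: 20.1
```

```bash
J="python3 -m jog"
$J '[[0,0,-10,0,0,0],[0,0,-20,0,0,0],[0,0,-25,0,0,0],[0,0,-25,0,0,0],[0,0,-20,0,0,0]]'
$J '[[0,0,-10,0,0,0],[0,0,0,0,0,0],[0,0,0,0,0,0]]'
python3 - <<'E'
from h import *
import pickle
c=eyes.get_image('wrist');o=st();pickle.dump((c,o),open('w4.pkl','wb'));save(c,'w4.png',(200,110,440,290),3.3)
P=cloud(c);A=Rn.from_rotvec(o['orientation']).as_matrix();T=(P-o['ee_pos'])@A
print('pred tip px',[np.round(proj(c,A@np.array([0,s,103.8])+o['ee_pos']),1) for s in(-6,6)])
m=(abs(T[...,1])<20)&(abs(T[...,0])<12)&(T[...,2]>60)&(T[...,2]<115)
q=T[m];print(len(q),q.max(0),q.min(0))
E
```

```text
t: 6.63
ee_pos: [476.1, -307.9, 235.4]
orientation: [3.113, 0.41, 0.002]
ft_force: [0.3, -0.8, -1.0]
width: 50.3
grasp_force: 18.3
t: 6.88
ee_pos: [475.7, -307.5, 243.0]
orientation: [3.114, 0.41, 0.001]
ft_force: [-0.8, 1.3, -1.2]
width: 50.3
grasp_force: 18.3
{'t': 6.933, 'ee_pos': [475.226, -307.183, 242.005], 'orientation': [-3.114, -0.41, 0.002], 'width': 50.425, 'grasp_force': 18.277, 'ft_force': [-0.45, -0.042, -1.78], 'qpos': [-0.595, 0.315, 1.745, -0.0, 1.083, 0.714]}
pred tip px [array([309.4, 198.2]), array([323.3, 198.2])]
235 [  5.95995841  11.00556928 105.70601061] [  2.28440234 -12.9037776   60.18131214]
```

View pics/w4.png

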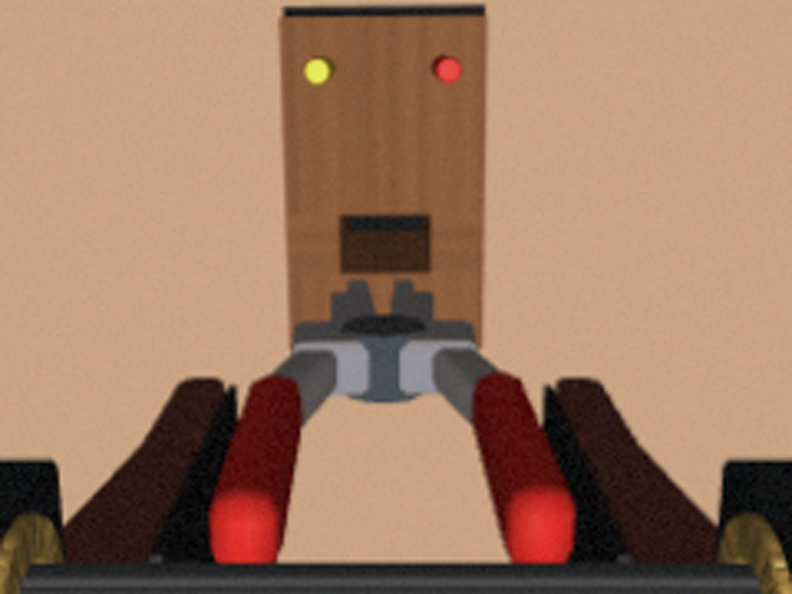

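The crop shows the pliers held upright, with nose ends at crop (357,283) and (402,283), which is raw (308.2,195.8) and (321.8,195.8). That puts the pins about 1.2 mm toward −y of the tool, and I'll allow for it. The slot below is empty. Now I'll carry them to the tray.

```bash
J="python3 -m jog"
$J '[[6.7,-19.3,0,0,0,0],[13.5,-38.6,0,0,0,0],[13.5,-38.6,0,0,0,0],[13.5,-38.6,0,0,0,0],[13.5,-38.6,0,0,0,0]]'
$J '[[13.5,-38.6,0,0,0,0],[13.5,-38.6,0,0,0,0],[13.5,-38.6,0,0,0,0],[13.5,-38.6,0,0,0,0],[13.5,-38.6,0,0,0,0]]'
$J '[[13.5,-38.6,0,0,0,0],[13.5,-38.6,0,0,0,0],[13.5,-38.6,0,0,0,0],[13.5,-38.6,0,0,0,0],[6.7,-19.3,0,0,0,0]]'
$J '[[0,0,0,0,0,-0.06],[0,0,0,0,0,-0.12],[0,0,0,0,0,-0.12],[0,0,0,0,0,-0.12],[0,0,0,0,0,-0.12]]'
$J '[[0,0,0,0,0,-0.12],[0,0,0,0,0,-0.12],[0,0,0,0,0,-0.12],[0,0,0,0,0,-0.12],[0,0,0,0,0,-0.12]]'
$J '[[0,0,0,0,0,-0.12],[0,0,0,0,0,-0.12],[0,0,0,0,0,-0.107],[0,0,0,0,0,0],[0,0,0,0,0,0]]'
python3 - <<'E'
from h import *
st();go([517.9,263.3,149],100.2)
E
```

```text
t: 7.35
ee_pos: [488.2, -122.3, 241.1]
orientation: [-3.114, -0.408, 0.005]
ft_force: [0.2, -0.4, -1.4]
width: 50.6
grasp_force: 18.1
t: 7.77
ee_pos: [503.5, 81.7, 241.3]
orientation: [3.115, 0.41, -0.005]
ft_force: [0.9, 0.1, -1.0]
width: 50.8
grasp_force: 18.1
t: 8.18
ee_pos: [517.5, 267.1, 240.9]
orientation: [-3.114, -0.414, 0.003]
ft_force: [-0.1, 0.4, -1.8]
width: 50.8
grasp_force: 18.1
t: 8.6
ee_pos: [517.3, 263.0, 240.7]
orientation: [2.888, 1.235, -0.006]
ft_force: [-0.4, -0.2, -1.6]
width: 50.6
grasp_force: 18.1
t: 9.02
ee_pos: [517.4, 262.8, 240.7]
orientation: [-2.394, -2.033, 0.006]
ft_force: [-0.3, 1.0, -1.9]
width: 50.5
grasp_force: 18.1
t: 9.43
ee_pos: [517.7, 263.0, 241.3]
orientation: [-2.018, -2.406, 0.004]
ft_force: [0.6, -0.7, -1.7]
width: 50.4
grasp_force: 18.1
{'t': 9.433, 'ee_pos': [517.686, 262.955, 241.347], 'orientation': [-2.018, -2.406, 0.004], 'width': 50.393, 'grasp_force': 18.125, 'ft_force': [0.626, -0.712, -1.713], 'qpos': [0.449, 0.338, 1.712, -0.0, 1.094, 0.275]}
tool d [ 0.4  0.5 92.3] rot [-0.003  0.001 -0.003] after-rot d [ 0.3  0.3 92.3]
```

```bash
J="python3 -m jog"
$J '[[0,0,15,0,0,0],[0,0,27,0,0,0],[0,0,27,0,0,0],[0.3,0.3,23,0,0,0],[0,0,13,0,0,0]]'
$J '[[0,0,0,0,0,0],[0,0,0,0,0,0],[0,0,0,0,0,0]]'
python3 - <<'E'
from h import *
import pickle
c=eyes.get_image('wrist');o=st();pickle.dump((c,o),open('w5.pkl','wb'));save(c,'w5.png',(265,145,375,245),7)
A=Rn.from_rotvec(o['orientation']).as_matrix()
print('pred pins',[np.round(proj(c,A@np.array([0,s,103.8])+o['ee_pos']),1) for s in(-7.2,4.8)],'holes',[np.round(proj(c,p),1) for p in([510.85,261.84,15],[522.57,263.87,15])])
E
```

```text
t: 9.85
ee_pos: [516.9, 262.8, 134.5]
orientation: [-2.019, -2.405, 0.006]
ft_force: [-0.1, -0.2, -1.5]
width: 50.5
grasp_force: 18.1
t: 10.1
ee_pos: [519.2, 263.9, 138.5]
orientation: [2.017, 2.408, 0.001]
ft_force: [0.3, 0.8, -0.7]
width: 50.4
grasp_force: 18.1
{'t': 10.15, 'ee_pos': [519.389, 264.029, 138.915], 'orientation': [2.016, 2.408, 0.003], 'width': 50.803, 'grasp_force': 18.125, 'ft_force': [-0.495, -0.293, -1.162], 'qpos': [0.45, 0.469, 1.784, -0.0, 0.886, 0.273]}
pred pins [array([310.3, 197.7]), array([324.2, 197.7])] holes [array([308.9, 193.2]), array([321.7, 193.3])]
```

View pics/w5.png

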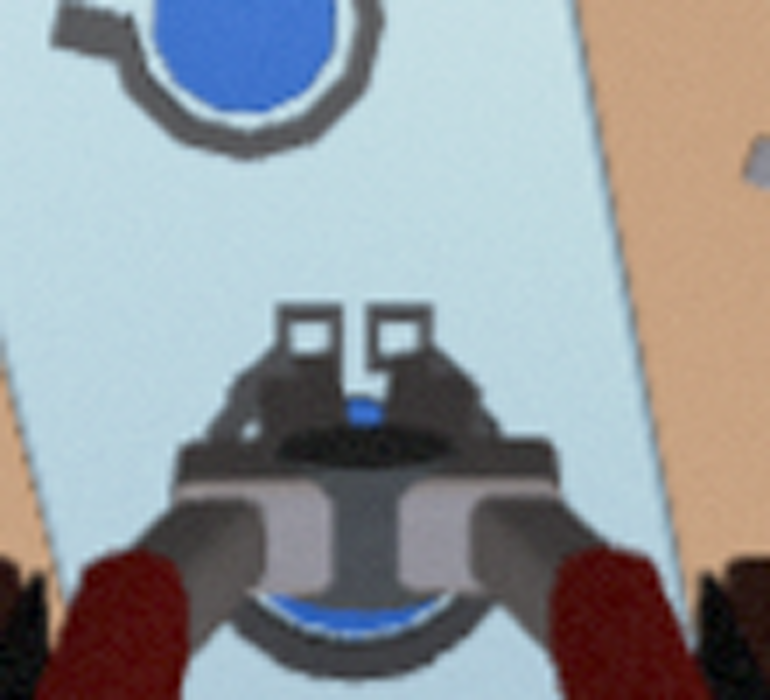

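The crop shows the lug holes at crop (309,337) and (400,338), which is raw (309.1,193.1) and (322.1,193.3), as predicted. The noses sit just below them, with their midline about 1.7 px to the right. I'll separate the nose ends from the ring by depth.

```bash
cat >> h.py <<'E'
def noses(c,o,zmin=88,zmax=108):
    P=cloud(c);A=Rn.from_rotvec(o['orientation']).as_matrix();T=(P-o['ee_pos'])@A
    m=(abs(T[...,1])<30)&(abs(T[...,0])<12)&(T[...,2]>zmin)&(T[...,2]<zmax)
    v,u=np.nonzero(m)
    for s in(-1,1):
        k=(T[v,u,1]*s>-1.2*s); k&=np.isfinite(u)
        vv,uu=v[k],u[k];t=np.sort(np.unique(vv))[:4]
        for r in t: print(s,'row',r,'cols',uu[vv==r].min(),uu[vv==r].max(),'z',T[r,uu[vv==r],2].mean().round(1),'x',T[r,uu[vv==r],0].mean().round(1))
E
python3 - <<'E'
from h import *
import pickle
for f in('w4.pkl','w5.pkl'):
    c,o=pickle.load(open(f,'rb'));print(f);noses(c,o)
    g=cv2.cvtColor(c['img'],cv2.COLOR_RGB2GRAY)
    print(g[192:203,300:334])
E
```

```text
w4.pkl
-1 row 195 cols 305 310 z 101.4 x 3.4
-1 row 196 cols 305 310 z 97.7 x 3.4
-1 row 197 cols 305 311 z 94.9 x 3.2
1 row 194 cols 320 324 z 104.9 x 3.5
1 row 195 cols 319 324 z 101.3 x 3.4
1 row 196 cols 319 324 z 97.6 x 3.4
1 row 197 cols 319 324 z 93.6 x 3.5
[[ 98 101  96  70  58  61  60  56  59  55  58  58  61  55  59  66  63  65
   59  65  64  66  67  66  65  64  69  64  68  66  85 102 105 104]
 [105 105 104  92  93  94  92  96  89  91  90  91  90  92  93  95  95  93
   92  90  94  97  95  97  97  97  93  91  92  96  99 107 105 103]
 [107 104 103 101 101 100  92  85  93  85  93  97 100  99 103 102 104 100
  101  92  87  90  89  89  91 103 102  99  99 101 101 105 106 107]
 [104 103 101 102 101  86  74  72  68  70  72  93  98 102 100 103 105 103
  103  85  72  72  72  70  72  92 101 101  99 101 102 100 104 105]
 [103 104 104 103 100  82  68  63  68  66  62  78  95  99 102 105 103 102
  103  81  67  62  62  63  61  86  98 101 102  99 102 103 104 107]
 [106 105 106 103 101  77  63  65  63  62  64  73  91  98 101 104 106 101
  102  79  65  61  64  66  62  84 101 103  99 100 106 10
[... 1834 characters left out ...]
  80  76  72  73  72  71  65  58  55  55  54  54  89 185 205 206 169
  152 151 109  64  53  56  55  56  62  65  67  63  70 121 170 199]
 [ 78  77  64  60  54  59  59  57  55  50  55  55  52  90 184 205 202 198
  195 196 120  56  53  54  57  54  56  56  51  54  56  63 125 188]
 [ 80  75  60  55  52  54  57  51  57  53  52  53  56  65 183 204 205 204
  202 184 105  54  53  55  55  54  53  54  54  52  54  55  75 133]
 [ 80  71  59  50  52  54  55  55  57  54  51  49  53  56 121 125 127 133
  164 159  90  53  56  57  53  50  56  51  56  52  51  53  62 109]
 [ 76  73  53  52  56  53  55  54  52  50  54  51  53  54  66  85  85  82
   95  96  66  51  54  51  55  56  52  55  53  56  55  58  66 108]]
```

```bash
J="python3 -m jog"
$J '[[-0.5,-1.1,3,0,0,0],[0,0,4,0,0,0],[0,0,4,0,0,0],[0,0,2,0,0,0],[0,0,0,0,0,0]]'
$J '[[0,0,0,0,0,0],[0,0,0,0,0,0]]'
python3 - <<'E'
from h import *
import pickle
c=eyes.get_image('wrist');o=st();pickle.dump((c,o),open('w6.pkl','wb'))
noses(c,o)
g=cv2.cvtColor(c['img'],cv2.COLOR_RGB2GRAY)
np.set_printoptions(linewidth=200)
print(g[186:202,300:332])
E
```

```text
t: 10.57
ee_pos: [517.3, 262.8, 124.3]
orientation: [-2.015, -2.41, 0.001]
ft_force: [-0.5, 0.3, -0.8]
width: 50.7
grasp_force: 18.1
t: 10.73
ee_pos: [517.7, 263.0, 124.9]
orientation: [2.015, 2.41, 0.0]
ft_force: [-0.1, -0.9, -1.8]
width: 50.5
grasp_force: 18.1
{'t': 10.783, 'ee_pos': [517.751, 263.037, 124.979], 'orientation': [2.015, 2.41, 0.0], 'width': 50.381, 'grasp_force': 18.125, 'ft_force': [0.433, 0.388, -1.225], 'qpos': [0.45, 0.488, 1.794, -0.0, 0.859, 0.272]}
-1 row 195 cols 307 312 z 103.7 x 2.4
-1 row 196 cols 307 312 z 99.8 x 2.4
-1 row 197 cols 307 312 z 96.5 x 2.4
1 row 195 cols 321 326 z 103.9 x 2.3
1 row 196 cols 321 326 z 100.4 x 2.3
1 row 197 cols 321 326 z 96.5 x 2.4
1 row 198 cols 320 320 z 93.8 x 2.2
[[207 204 204 208 204 204 206 203 204 204 206 204 202 204 204 208 205 207 204 206 206 207 205 205 205 206 207 205 208 205 206 208]
 [206 204 207 206 209 204 203 205 206 205 205 206 203 204 205 206 206 205 205 205 206 206 207 205 204 204 207 207 207 207 205 207]
 [205 205 203 203 203 204 207 205 202 204 205 203 203 204 205 206 206 206 206 204 207 205 206 207 203 2
[... 1031 characters left out ...]
 60  54  57  55  57  69  80 102 186 204 203]
 [205 204 205 203 162 101  81  64  55  58  57  56  56  72  79 116 185 202 181 114  75  60  53  56  54  56  68  75  90 133 192 204]
 [202 202 170 140  99  71  71  58  55  57  51  55  56  70  75 116 187 203 178 113  66  61  54  59  55  54  62  61  66  71 124 138]
 [202 185 116  69  57  59  58  55  50  57  56  54  55  60  78 113 185 204 181 112  63  53  51  53  52  54  56  56  56  54  63  68]
 [163 115  69  53  56  52  57  57  57  53  53  54  55  59  73 141 192 203 160  96  57  54  54  53  52  53  56  58  54  52  53  54]
 [100  67  54  55  52  54  50  55  53  53  53  52  53  53 110 177 199 202 187 141  77  54  50  54  51  51  53  51  52  53  50  56]]
```

Run:
```python
from h import *
import pickle
c,o=pickle.load(open('w6.pkl','rb'))
for p in([510.85,261.84],[522.57,263.87]):
    print('hole px',np.round([proj(c,[*p,z]) for z in(15,12)],1))
mid=np.array([516.71,262.85])
x=yawR(100.2)[:,0];y=yawR(100.2)[:,1]
# nose front lower edge: pixel (316.4,195) ; z from tcp
for zt in(101,104.8):
    z=124.95-zt; e=onplane(c,316.4,195.0,z); pin=e-3*x; d=np.array([*mid,z])-pin; print(zt,'move x,y',d@x,d@y)
# lug outer edge
for l in (191.,190.5): 
  e=onplane(c,316.85,l,15.);print('lug edge->hole centre',(e[:2]-mid)@x[:2],(e[:2]-mid)@y[:2])
```

```text
hole px [[310.4 195.9]
 [310.4 195.2]]
hole px [[323.8 196. ]
 [323.7 195.2]]
101 move x,y -0.02555955812882235 0.5658770329174605
104.8 move x,y 0.8783711259865196 0.581027984453409
lug edge->hole centre 4.515350323489582 -0.2003777129640614
lug edge->hole centre 4.966104589925133 -0.19990283729236108
```

```bash
J="python3 -m jog"
$J '[[0.4,0.45,0,0,0,0],[0,0,1,0,0,0],[0,0,1,0,0,0],[0,0,0,0,0,0],[0,0,0,0,0,0]]'
$J '[[0,0,0.8,0,0,0],[0,0,0.7,0,0,0],[0,0,0,0,0,0],[0,0,0,0,0,0]]'
python3 - <<'E'
from h import *
import pickle
c=eyes.get_image('wrist');o=st();pickle.dump((c,o),open('w7.pkl','wb'))
noses(c,o)
g=cv2.cvtColor(c['img'],cv2.COLOR_RGB2GRAY)
np.set_printoptions(linewidth=200)
print(g[189:202,302:332])
for p in([510.85,261.84],[522.57,263.87]):
    print('hole px',np.round([proj(c,[*p,z]) for z in(15,12)],1))
E
```

```text
t: 11.2
ee_pos: [518.0, 263.4, 122.8]
orientation: [-2.015, -2.41, 0.0]
ft_force: [0.2, -0.2, -1.4]
width: 50.5
grasp_force: 18.1
t: 11.53
ee_pos: [518.0, 263.4, 121.3]
orientation: [-2.015, -2.41, 0.0]
ft_force: [-0.6, 0.2, -1.5]
width: 50.6
grasp_force: 18.1
{'t': 11.583, 'ee_pos': [517.986, 263.447, 121.336], 'orientation': [-2.015, -2.41, 0.0], 'width': 50.445, 'grasp_force': 18.125, 'ft_force': [0.384, 0.854, -1.944], 'qpos': [0.45, 0.494, 1.795, 0.0, 0.853, 0.272]}
-1 row 192 cols 305 313 z 107.6 x 4.1
-1 row 193 cols 305 312 z 107.4 x 3.3
-1 row 194 cols 305 313 z 107.1 x 2.5
-1 row 195 cols 305 314 z 105.0 x 2.1
1 row 192 cols 324 327 z 107.5 x 4.2
1 row 193 cols 318 328 z 107.6 x 3.3
1 row 194 cols 318 328 z 106.9 x 2.5
1 row 195 cols 319 328 z 104.5 x 2.2
[[203 205 202 205 205 201 205 204 200 202 201 203 204 203 204 208 204 203 202 203 206 207 207 204 204 208 208 206 205 207]
 [203 205 203 203 205 204 205 207 201 206 204 205 202 205 204 205 203 206 201 204 206 205 203 204 204 207 204 203 205 206]
 [205 205 204 184 172 170 175 196 203 206 203 203 204 204 206 205 203 203 205 
[... 653 characters left out ...]
1 204]
 [204 203 181 115  78  62  54  56  61  53  54  76  79 179 202 203 144  88  97  71  52  53  55  60  66  77 128 188 202 205]
 [170 154 128  83  72  62  58  55  57  57  54  66  77 179 202 202 143  88  77  59  57  54  57  52  58  63 100 131 136 137]
 [117  83  69  60  62  51  55  52  54  52  49  63  77 182 202 202 145  90  61  54  54  53  56  56  54  54  63  68  68  67]
 [ 79  50  52  52  56  52  51  54  52  51  55  55  75 179 200 201 144  83  59  54  52  53  53  52  55  52  54  52  51  54]
 [ 55  55  53  55  55  56  57  53  54  54  51  59  71 177 202 201 139  84  58  55  53  51  51  54  55  55  57  53  55  54]]
hole px [[309.9 197.3]
 [310.  196.5]]
hole px [[323.5 197.4]
 [323.5 196.6]]
```

```bash
J="python3 -m jog"
$J '[[0,0.2,0.5,0,0,0],[0,0,0.5,0,0,0],[0,0,0,0,0,0],[0,0,0,0,0,0]]'
$J '[[0,0,0.5,0,0,0],[0,0,0,0,0,0],[0,0,0,0,0,0]]'
$J '[[0,0,0.5,0,0,0],[0,0,0,0,0,0],[0,0,0,0,0,0]]'
python3 - <<'E'
from h import *
import pickle
c=eyes.get_image('wrist');o=st();pickle.dump((c,o),open('w8.pkl','wb'))
noses(c,o)
g=cv2.cvtColor(c['img'],cv2.COLOR_RGB2GRAY)
np.set_printoptions(linewidth=200)
print(g[192:202,302:332])
E
```

```text
t: 11.92
ee_pos: [518.3, 263.6, 120.6]
orientation: [2.015, 2.41, 0.0]
ft_force: [0.6, -0.6, -0.5]
width: 50.9
grasp_force: 18.4
t: 12.17
ee_pos: [518.4, 263.6, 120.3]
orientation: [2.015, 2.41, 0.001]
ft_force: [-1.5, -0.5, 5.3]
width: 50.4
grasp_force: 19.2
t: 12.42
ee_pos: [518.5, 263.7, 120.1]
orientation: [2.015, 2.41, 0.001]
ft_force: [-1.8, -0.2, 7.8]
width: 50.9
grasp_force: 19.6
{'t': 12.467, 'ee_pos': [518.466, 263.696, 120.112], 'orientation': [2.015, 2.41, 0.001], 'width': 50.392, 'grasp_force': 19.561, 'ft_force': [-2.164, -0.378, 7.667], 'qpos': [0.45, 0.496, 1.795, 0.0, 0.85, 0.272]}
-1 row 185 cols 285 285 z 107.8 x 10.4
-1 row 186 cols 300 314 z 107.8 x 9.5
-1 row 187 cols 313 313 z 107.8 x 8.6
-1 row 189 cols 296 296 z 107.9 x 6.8
1 row 184 cols 346 346 z 108.0 x 11.2
1 row 187 cols 326 333 z 107.9 x 8.5
1 row 193 cols 318 327 z 106.3 x 3.6
1 row 194 cols 318 327 z 106.1 x 2.7
[[204 204 165 147 145 146 146 148 147 146 147 146 188 205 205 183 152 145 148 144 146 150 145 148 146 166 196 204 204 205]
 [205 203 129  81  80  81  81  83  83  82  80  81 163 197 201 159 100
[... 338 characters left out ...]
 55  65  76 157 196 203 162  98  77 135  93  57  55  57  56  66  75 181 205 205 202]
 [201 205 126  78 123  88  57  53  56  53  60  79 153 195 202 161 100  80 127  88  60  58  56  55  68  74 183 204 203 201]
 [185 179 116  73 105  73  53  55  55  54  54  75 153 195 201 161  99  80  99  71  52  54  57  54  62  69 138 156 155 173]
 [119 105  73  59  62  58  52  55  52  55  53  68 153 196 202 161  99  74  67  58  55  52  55  54  52  56  76  83  89  99]
 [ 72  55  54  52  53  56  57  55  52  55  56  57 152 195 202 158 101  73  56  52  54  50  56  54  55  50  55  57  53  55]
 [ 55  55  55  57  55  50  53  55  47  55  52  53 153 193 202 157  97  68  56  53  56  54  52  55  54  52  55  55  53  56]]
```

Run:
```python
from h import *
import pickle
np.set_printoptions(linewidth=200,suppress=True)
for f in('w7.pkl','w8.pkl'):
    c,o=pickle.load(open(f,'rb'));P=cloud(c);A=yawR(100.2);T=(P-o['ee_pos'])@A
    print(f);print(T[192:201,304:329,2].round(1)); 
    print(T[192:201,[309,310,323,324],0].round(1))
```

```text
w7.pkl
[[ 111.2  107.8  109.3  109.6  107.8  107.4  107.6  108.6  107.8  107.4  108.1  111.4  110.3  110.4  108.   108.9  109.5  108.8  108.7  108.2  107.1  108.   108.7  108.   109.3]
 [ 110.8  107.1  106.8  107.6  107.8  107.9  107.   107.9  106.9  110.1  108.4  109.7  111.3  110.7  107.9  107.6  108.4  107.4  108.2  107.4  108.   107.   107.6 -160.8  107.6]
 [ 109.5  107.6  108.3  106.5  107.6  107.2  108.5  107.2  108.2  106.6  108.2  109.5  111.5  109.8  106.3  108.2  108.1  106.8  106.4  107.7  108.9  106.4  107.9  107.3  106.6]
 [ 109.9  107.8  107.8  103.6  103.7  103.1  104.2  103.2  104.5  108.4  107.5  109.9  110.5  111.4  108.3  107.8  107.6  102.8  102.6  102.9  102.2  101.9  105.3  108.   107.6]
 [ 111.3  105.7  107.   100.9   99.9  100.1   99.2   99.9  100.4  106.8  107.2  111.3  111.   110.6  108.1  106.5  107.8   98.5   99.3   98.9   99.7   98.   101.5  107.1  106.9]
 [ 109.3  107.5  106.7   97.1   95.9   96.3   96.8   96.6   96.   107.7  107.7  111.1  110.3  110.8  107.6  107.9  107.    95.9   94.8   95.9   95.9   95.7  101.7  107.8  108.2]
 [ 110.3   84.9   84.9   
[... 1538 characters left out ...]
9 106.8 106.4  98.4  97.5  96.5  95.8  96.8  97.1 107.  106.  110.3]
 [105.8 107.2 110.9  93.3  92.9  94.6  92.7  92.8  92.9 107.  109.3 109.8 109.9 109.3 105.9 106.2  93.2  84.6  84.8  84.5  85.3  84.6  83.8 106.  110. ]
 [ 82.   83.2  82.9  81.8  81.1  81.4  81.4  82.5  82.3  83.7 108.9 110.  108.8 109.6 105.1 106.4  81.9  82.2  81.2  81.8  81.2  81.2  81.3  81.9  81.3]
 [ 79.2  78.5  79.2  77.4  77.8  77.5  80.   79.   78.9  78.7 109.6 109.2 109.4 109.2 106.1 106.   79.   79.7  78.2  76.9  77.6  79.1  77.3  78.1  77.7]]
[[3.8 3.8 3.6 3.7]
 [3.7 3.6 3.6 3.9]
 [2.7 2.6 2.8 2.5]
 [2.3 2.2 2.3 2.4]
 [2.3 2.2 2.3 2. ]
 [2.3 2.1 2.6 2.3]
 [2.  2.5 4.5 4.3]
 [4.5 4.5 4.4 4.5]
 [4.6 4.  4.8 4.6]]
```

```bash
J="python3 -m jog"
$J '[[0,-0.6,-0.8,0,0,0],[0,0,0,0,0,0]]'
$J '[[0,0,-0.6,0,0,0],[0,0,0,0,0,0],[0,0,0,0,0,0]]' 48
$J '[[0,0,-0.6,0,0,0],[0,0,0,0,0,0],[0,0,0,0,0,0]]' 46
python3 - <<'E'
from h import *
import pickle
np.set_printoptions(linewidth=200,suppress=True)
c=eyes.get_image('wrist');o=st();pickle.dump((c,o),open('w9.pkl','wb'))
P=cloud(c);A=yawR(100.2);T=(P-o['ee_pos'])@A
g=cv2.cvtColor(c['img'],cv2.COLOR_RGB2GRAY);print(g[192:202,302:332])
print(T[192:200,302:332,2].round(1))
E
```

```text
t: 12.63
ee_pos: [517.9, 263.5, 120.4]
orientation: [2.015, 2.41, 0.001]
ft_force: [-0.1, 0.3, 2.5]
width: 50.5
grasp_force: 18.5
t: 12.88
ee_pos: [517.6, 263.3, 120.7]
orientation: [-2.015, -2.41, 0.0]
ft_force: [-0.5, -0.4, 0.9]
width: 48.7
grasp_force: 25.0
t: 13.13
ee_pos: [517.5, 263.4, 121.1]
orientation: [-2.015, -2.41, 0.0]
ft_force: [0.2, 0.4, -1.2]
width: 46.8
grasp_force: 29.9
{'t': 13.183, 'ee_pos': [517.474, 263.322, 121.113], 'orientation': [-2.015, -2.41, 0.001], 'width': 46.699, 'grasp_force': 29.946, 'ft_force': [0.158, 0.398, -1.321], 'qpos': [0.45, 0.493, 1.796, 0.0, 0.853, 0.272]}
[[204 205 164 111  99 100  96 100  98 101 101  97 107 187 208 205 148 104 100 100  98  97  99 100  99  97 129 190 206 205]
 [206 204 159  92  71  74  71  74  74  71  72  75  97 187 205 205 144  86  74  71  77  71  72  70  71  73 124 195 204 202]
 [204 203 163 105  81  78  76  78  99 103 104  89 103 186 207 203 142  89  82  97 104  86  79  75  78  77 129 191 206 205]
 [203 204 160  92  68  65  63  62 115 171 148  98  81 184 203 201 146  89 119 170 160  96  59  62  62  65 122 187 204 205]

[... 1759 characters left out ...]
.2  100.1  100.8   99.   105.5  110.5
   110.3  110.4]
 [ 110.4  109.4  109.6   97.1   97.    97.5   96.8   96.6   96.5  111.   111.5  107.   106.7  110.9  110.4  110.3  107.5  107.1  106.6 -160.8   96.2   95.9   95.4   95.7   95.7   96.4  107.   110.4
   110.8  110.4]
 [  85.1   84.8   84.8   84.3   84.1   85.1   85.1   84.2   85.1   85.9  110.3  108.1  108.2  110.8  110.8  110.6  106.7  107.9  106.   110.2   83.4   84.2   85.3   84.7   84.8   84.6   84.9   83.7
    84.1   84. ]
 [  81.6   80.1   81.7   81.8   80.3   80.8   81.7   82.6   80.2   81.6  109.5  106.3  107.3  109.8  110.5  109.2  108.1  106.9  106.8   81.3   81.7   80.2   80.1   81.7   80.3   80.8   81.    80.2
    80.8   80.6]]
```

```bash
J="python3 -m jog"
$J '[[0,0,-0.5,0,0,0],[0,0,0,0,0,0],[0,0,0,0,0,0]]' 44
$J '[[0,0,-0.5,0,0,0],[0,0,0,0,0,0],[0,0,0,0,0,0]]' 42
$J '[[0,0,0,0,0,0],[0,0,0,0,0,0],[0,0,0,0,0,0]]'
python3 - <<'E'
from h import *
import pickle
np.set_printoptions(linewidth=200,suppress=True)
c=eyes.get_image('wrist');o=st();pickle.dump((c,o),open('w10.pkl','wb'))
P=cloud(c);A=yawR(100.2);T=(P-o['ee_pos'])@A
g=cv2.cvtColor(c['img'],cv2.COLOR_RGB2GRAY);print(g[192:201,299:335])
print(T[193:198,299:335,2].round(0))
E
```

```text
t: 13.43
ee_pos: [517.5, 263.4, 121.7]
orientation: [-2.015, -2.41, 0.001]
ft_force: [0.3, -0.1, -1.3]
width: 46.6
grasp_force: 29.9
t: 13.68
ee_pos: [517.6, 263.4, 122.4]
orientation: [-2.015, -2.41, 0.0]
ft_force: [-0.3, -0.2, -1.1]
width: 46.9
grasp_force: 29.9
t: 13.93
ee_pos: [517.6, 263.4, 122.4]
orientation: [-2.015, -2.41, 0.0]
ft_force: [0.1, 0.2, -1.6]
width: 46.3
grasp_force: 29.9
{'t': 13.983, 'ee_pos': [517.576, 263.381, 122.348], 'orientation': [-2.015, -2.41, 0.0], 'width': 46.943, 'grasp_force': 29.946, 'ft_force': [-0.447, -0.339, -1.488], 'qpos': [0.45, 0.492, 1.796, 0.0, 0.855, 0.272]}
[[207 204 207 204 207 170 116  97  97  99  98 101  99  98  98 105 187 204 205 144 104  98  99  98  97  96  98  95  96 130 191 205 205 207 204 206]
 [205 204 204 204 206 157  91  69  68  67  64  68  70  69  67  93 183 204 205 140  80  67  68  67  67  65  65  69  67 123 190 205 205 203 207 205]
 [203 202 203 204 205 160  96  70  71  72  73  93  97  99  82  98 186 206 206 140  85  73  94  98  79  66  66  68  69 127 190 205 207 204 206 206]
 [204 203 205 205 206 159  90  60  59  60  60 1
[... 1241 characters left out ...]
11.  112.
   111.  113.  113.  111.]
 [ 112.  112.  113.  111.  111.  112.  103.  104.  104.  103.  104.  111.  112.  112.  108.  107.  112.  110.  111.  108.  108.  112.  111.  111.  104.  104.  104.  102.  103.  108.  111.  111.
   112.  112.  110.  112.]
 [ 111.  112.  111.  112.  112.  111.   99.  100.  102.  101.  100.  100.  111.  111.  107.  108.  112.  112.  111.  108.  107.  110.  112.  112.  100.  100.   99.  100.  100.  105.  112.  112.
   110.  113.  111.  112.]
 [ 111.  112.  113.  112.  112.  111.   96.   95.   96.   97.   97.   97.  111.  112.  106.  107.  112.  111.  111.  108.  107.  112.  112.   97.   97.   96.   96.   95.   96.  106. -161.  113.
   112.  111.  112.  112.]]
```

The fingers stall at 29.9 N at an opening of 46.7. The pins are seated in the holes and against their outer sides, but the ring hasn't spread because the lever is too short at 60 mm. I need a higher grip on the handles for more leverage, so I'll withdraw and regrip at the stand.

```bash
J="python3 -m jog"
$J '[[0,0,0,0,0,0],[0,0,0,0,0,0],[0,0,-3,0,0,0],[0,0,-4,0,0,0],[0,0,-15,0,0,0]]' 50
$J '[[0,0,-25,0,0,0],[0,0,-30,0,0,0],[0,0,-30,0,0,0],[0,0,-15,0,0,0],[0,0,0,0,0,0.06]]'
$J '[[0,0,0,0,0,0.12],[0,0,0,0,0,0.12],[0,0,0,0,0,0.12],[0,0,0,0,0,0.12],[0,0,0,0,0,0.12]]'
$J '[[0,0,0,0,0,0.12],[0,0,0,0,0,0.12],[0,0,0,0,0,0.12],[0,0,0,0,0,0.12],[0,0,0,0,0,0.12]]'
$J '[[0,0,0,0,0,0.12],[0,0,0,0,0,0.107],[-6.7,19.3,0,0,0,0],[-13.5,38.6,0,0,0,0],[-13.5,38.6,0,0,0,0]]'
$J '[[-13.5,38.6,0,0,0,0],[-13.5,38.6,0,0,0,0],[-13.5,38.6,0,0,0,0],[-13.5,38.6,0,0,0,0],[-13.5,38.6,0,0,0,0]]'
$J '[[-13.5,38.6,0,0,0,0],[-13.5,38.6,0,0,0,0],[-13.5,38.6,0,0,0,0],[-13.5,38.6,0,0,0,0],[-13.5,38.6,0,0,0,0]]'
$J '[[-13.5,38.6,0,0,0,0],[-6.7,19.3,0,0,0,0],[0,0,0,0,0,0],[0,0,0,0,0,0]]'
python3 - <<'E'
from h import *
import pickle
o=st();go([476.5,-307.3,245],15.2)
c=eyes.get_image('wrist');pickle.dump((c,o),open('w11.pkl','wb'));noses(c,o)
a=eyes.get_image('top');v,u=np.mgrid[0:400,0:640]
h=cv2.cvtColor(a['img'],cv2.COLOR_RGB2HSV);bl=(h[...,0]>100)&(h[...,0]<125)&(h[...,1]>150)&(abs(u-231)<12)&(abs(v-214)<12);print(bl.sum())
g=cv2.cvtColor(a['img'],cv2.COLOR_RGB2GRAY);dk=(g<90)&(abs(u-231)<14)&(abs(v-214)<14);print('ring dark',u[dk].mean(),v[dk].mean(),dk.sum())
import pickle as p;a0=p.load(open('a.pkl','rb'))[0];g=cv2.cvtColor(a0['img'],cv2.COLOR_RGB2GRAY);dk=(g<90)&(abs(u-231)<14)&(abs(v-214)<14);print('before',u[dk].mean(),v[dk].mean(),dk.sum())
E
```

```text
t: 14.4
ee_pos: [516.4, 262.8, 143.1]
orientation: [-2.014, -2.409, 0.005]
ft_force: [0.0, 0.3, -1.5]
width: 50.4
grasp_force: 18.1
t: 14.82
ee_pos: [519.8, 264.4, 249.3]
orientation: [2.084, 2.347, 0.011]
ft_force: [0.7, 0.5, -2.7]
width: 50.8
grasp_force: 18.1
t: 15.23
ee_pos: [517.6, 263.4, 244.9]
orientation: [2.692, 1.619, 0.001]
ft_force: [0.4, -0.6, -1.4]
width: 50.5
grasp_force: 18.1
t: 15.65
ee_pos: [517.6, 263.4, 244.8]
orientation: [-3.05, -0.751, -0.001]
ft_force: [0.9, 0.2, -1.9]
width: 50.0
grasp_force: 18.1
t: 16.07
ee_pos: [509.9, 161.3, 244.7]
orientation: [-3.114, -0.414, -0.001]
ft_force: [0.0, -0.2, -1.8]
width: 50.5
grasp_force: 18.1
t: 16.48
ee_pos: [494.4, -44.2, 245.1]
orientation: [3.114, 0.41, 0.002]
ft_force: [0.5, 0.5, -1.5]
width: 50.7
grasp_force: 18.1
t: 16.9
ee_pos: [479.0, -248.4, 245.1]
orientation: [3.114, 0.41, 0.001]
ft_force: [-0.5, 0.7, -2.0]
width: 50.7
grasp_force: 18.1
t: 17.23
ee_pos: [474.6, -308.3, 244.5]
orientation: [-3.115, -0.406, -0.0]
ft_force: [0.1, 0.2, -1.4]
width: 50.5
grasp_force: 18.1
{'t': 17.233, 'ee_pos': [474.62, -308.331, 244.509], 'orientation': [-3.115, -0.406, -0.0], 'width': 50.541, 'grasp_force': 18.126, 'ft_force': [0.071, 0.188, -1.394], 'qpos': [-0.597, 0.312, 1.743, 0.0, 1.087, 0.714]}
tool d [ 2.1 -0.5 -0.5] rot [-0.    -0.    -0.006] after-rot d [ 2.1 -0.5 -0.5]
-1 row 195 cols 307 312 z 104.1 x 2.5
-1 row 196 cols 307 312 z 101.0 x 2.4
-1 row 197 cols 307 312 z 96.9 x 2.5
-1 row 198 cols 307 307 z 95.6 x 1.9
1 row 195 cols 321 326 z 103.9 x 2.6
1 row 196 cols 321 326 z 100.0 x 2.6
1 row 197 cols 321 326 z 96.6 x 2.6
1 row 198 cols 320 320 z 95.9 x 1.9
95
ring dark 231.09615384615384 213.69230769230768 156
before 230.95364238410596 213.6225165562914 151
```

```bash
J="python3 -m jog"
$J '[[2.6,-0.3,0,0,0,-0.005],[0,0,0,0,0,0],[0,0,10,0,0,0],[0,0,10,0,0,0],[0,0,15,0,0,0]]'
$J '[[0,0,20,0,0,0],[0,0,25,0,0,0],[0,0,15,0,0,0],[0,0,8,0,0,0],[0,0,4,0,0,0]]'
$J '[[0,0,0,0,0,0],[0,0,0,0,0,0],[0,0,1,0,0,0],[0,0,0,0,0,0]]'
```

```text
t: 17.75
ee_pos: [477.9, -306.2, 209.0]
orientation: [3.113, 0.419, 0.002]
ft_force: [-0.1, 0.1, -1.6]
width: 50.6
grasp_force: 18.1
t: 18.17
ee_pos: [476.5, -305.6, 135.3]
orientation: [-3.111, -0.418, 0.004]
ft_force: [-0.4, 0.3, -1.0]
width: 50.5
grasp_force: 18.1
t: 18.5
ee_pos: [477.9, -306.8, 137.2]
orientation: [3.113, 0.418, 0.002]
ft_force: [-0.4, 0.6, -0.9]
width: 50.4
grasp_force: 18.1
```

```bash
J="python3 -m jog"
$J '[[0,0,1.2,0,0,0],[0,0,0,0,0,0],[0,0,0,0,0,0]]'
$J '[[0,0,0,0,0,0],[0,0,0,0,0,0],[0,0,0,0,0,0]]' 70
python3 - <<'E'
from h import *
import pickle
st();c=eyes.get_image('wrist');o=status.get_obs();pickle.dump((c,o),open('w12.pkl','wb'));P=cloud(c)
h=cv2.cvtColor(c['img'],cv2.COLOR_RGB2HSV)
red=((h[...,0]<8)|(h[...,0]>172))&(h[...,1]>140)&(h[...,2]>60)
q=P[red];print(len(q),np.percentile(q[:,2],[50,90,95,98]))
T=(P-o['ee_pos'])@Rn.from_rotvec(o['orientation']).as_matrix()
for s in(-1,1):
    t=T[red&(T[...,1]*s>10)&(abs(T[...,0])<15)];t2=t[t[:,2]<np.percentile(t[:,2],20)];print(len(t),t2.mean(0),t[:,2].min())
E
```

```text
t: 18.75
ee_pos: [477.5, -306.6, 135.4]
orientation: [3.113, 0.418, 0.001]
ft_force: [0.0, 0.1, -1.5]
width: 50.4
grasp_force: 18.1
t: 19.0
ee_pos: [477.6, -306.6, 135.4]
orientation: [3.113, 0.418, 0.0]
ft_force: [-0.2, 0.0, 0.3]
width: 66.7
grasp_force: 0.0
{'t': 19.0, 'ee_pos': [477.586, -306.615, 135.355], 'orientation': [3.113, 0.418, 0.0], 'width': 66.736, 'grasp_force': 0.0, 'ft_force': [-0.206, 0.001, 0.344], 'qpos': [-0.592, 0.456, 1.819, -0.0, 0.866, 0.712]}
2656 [157.67336625 168.42579319 168.9755563  218.02884025]
1215 [  0.62521236 -24.51456553 -32.93652807] -34.6276203972172
1190 [  0.72167377  23.49998498 -32.93725342] -34.65465508060235
```

```bash
J="python3 -m jog"
$J '[[0,0,-8,0,0,0],[0,0,-7.5,0,0,0],[0,0,0,0,0,0]]'
$J '[[0,0,-0.5,0,0,0],[0,0,-0.5,0,0,0],[0,0,-0.5,0,0,0],[0,0,0,0,0,0],[0,0,0,0,0,0]]' 50
$J '[[0,0,0,0,0,0],[0,0,0,0,0,0],[0,0,0,0,0,0]]'
$J '[[0,0,0,0,0,0],[0,0,0,0,0,0],[0,0,0,0,0,0]]' 44
$J '[[0,0,0,0,0,0],[0,0,0,0,0,0],[0,0,0,0,0,0]]' 40
```

```text
t: 19.3
ee_pos: [478.5, -307.2, 152.7]
orientation: [3.112, 0.417, 0.004]
ft_force: [0.2, -0.1, 0.3]
width: 70.0
grasp_force: 0.0
t: 19.72
ee_pos: [477.5, -306.2, 152.5]
orientation: [-3.113, -0.417, -0.0]
ft_force: [-0.7, 2.8, 5.9]
width: 50.1
grasp_force: 16.4
t: 19.97
ee_pos: [477.5, -306.2, 152.5]
orientation: [-3.113, -0.418, -0.0]
ft_force: [-0.0, 3.0, 6.6]
width: 50.5
grasp_force: 16.5
t: 20.22
ee_pos: [477.7, -306.3, 152.8]
orientation: [-3.113, -0.418, -0.001]
ft_force: [-1.7, 2.5, 8.6]
width: 44.6
grasp_force: 20.5
t: 20.47
ee_pos: [478.0, -306.8, 153.0]
orientation: [3.113, 0.418, 0.002]
ft_force: [-0.6, 0.8, 7.8]
width: 40.7
grasp_force: 27.7
```

```bash
J="python3 -m jog"
$J '[[0,0,0,0,0,0],[0,0,0,0,0,0],[0,0,-5,0,0,0],[0,0,-15,0,0,0],[0,0,-25,0,0,0]]' 50
$J '[[0,0,-25,0,0,0],[0,0,-25,0,0,0],[0,0,-15,0,0,0],[0,0,0,0,0,0]]'
$J '[[0,0,0,0,0,0],[0,0,0,0,0,0],[0,0,0,0,0,0]]' 42
$J '[[0,0,0,0,0,0],[0,0,0,0,0,0],[0,0,0,0,0,0]]' 36
$J '[[0,0,0,0,0,0],[0,0,0,0,0,0],[0,0,0,0,0,0]]' 30
python3 - <<'E'
from h import *
import pickle
c=eyes.get_image('wrist');o=st();pickle.dump((c,o),open('w13.pkl','wb'));noses(c,o,95,125)
E
```

```text
t: 20.88
ee_pos: [475.6, -305.5, 195.1]
orientation: [-3.11, -0.417, 0.007]
ft_force: [0.1, 0.4, -1.5]
width: 50.4
grasp_force: 15.8
t: 21.22
ee_pos: [478.8, -307.4, 265.4]
orientation: [3.11, 0.417, 0.006]
ft_force: [0.3, 0.1, -1.3]
width: 50.4
grasp_force: 15.8
t: 21.47
ee_pos: [476.6, -305.9, 260.4]
orientation: [-3.112, -0.418, 0.004]
ft_force: [0.3, 0.2, -1.1]
width: 42.5
grasp_force: 19.1
t: 21.72
ee_pos: [477.2, -306.4, 261.4]
orientation: [-3.113, -0.418, 0.002]
ft_force: [-0.0, -0.5, -1.1]
width: 36.7
grasp_force: 20.5
t: 21.97
ee_pos: [477.5, -306.5, 262.1]
orientation: [-3.114, -0.418, 0.0]
ft_force: [-0.1, -0.4, -1.8]
width: 31.2
grasp_force: 21.8
{'t': 22.017, 'ee_pos': [477.458, -306.523, 262.157], 'orientation': [-3.114, -0.418, 0.0], 'width': 30.658, 'grasp_force': 21.779, 'ft_force': [0.167, 1.339, -2.164], 'qpos': [-0.592, 0.295, 1.723, 0.0, 1.124, 0.712]}
-1 row 190 cols 298 302 z 122.5 x 2.9
-1 row 191 cols 298 303 z 118.2 x 2.9
-1 row 192 cols 298 304 z 115.7 x 2.6
-1 row 193 cols 296 306 z 101.8 x 4.8
1 row 190 cols 329 333 z 122.2 x 3.0
1 row 191 cols 328 333 z 118.5 x 2.9
1 row 192 cols 327 333 z 115.3 x 2.6
1 row 193 cols 325 336 z 101.5 x 4.9
```

```bash
J="python3 -m jog"
$J '[[6.7,-19.3,0,0,0,0],[13.5,-38.6,0,0,0,0],[13.5,-38.6,0,0,0,0],[13.5,-38.6,0,0,0,0],[13.5,-38.6,0,0,0,0]]' 50.3
$J '[[13.5,-38.6,0,0,0,0],[13.5,-38.6,0,0,0,0],[13.5,-38.6,0,0,0,0],[13.5,-38.6,0,0,0,0],[13.5,-38.6,0,0,0,0]]'
$J '[[13.5,-38.6,0,0,0,0],[13.5,-38.6,0,0,0,0],[13.5,-38.6,0,0,0,0],[13.5,-38.6,0,0,0,0],[6.7,-19.3,0,0,0,0]]'
$J '[[0,0,0,0,0,-0.06],[0,0,0,0,0,-0.12],[0,0,0,0,0,-0.12],[0,0,0,0,0,-0.12],[0,0,0,0,0,-0.12]]'
$J '[[0,0,0,0,0,-0.12],[0,0,0,0,0,-0.12],[0,0,0,0,0,-0.12],[0,0,0,0,0,-0.12],[0,0,0,0,0,-0.12]]'
$J '[[0,0,0,0,0,-0.12],[0,0,0,0,0,-0.12],[0,0,10,0,0,-0.1],[0,0,20,0,0,0],[0,0,25,0,0,0]]'
$J '[[0,0,25,0,0,0],[0,0,20,0,0,0],[0,0,10,0,0,0],[0,0,4,0,0,0],[0,0,0,0,0,0]]'
$J '[[0,0,0,0,0,0],[0,0,0,0,0,0],[0,0,0,0,0,0]]'
cat >> h.py <<'E'
def insp(f,zt,top=8,c=None,zr=137.5):
    import pickle
    c=eyes.get_image('wrist');o=st();pickle.dump((c,o),open(f,'wb'))
    P=cloud(c);A=Rn.from_rotvec(o['orientation']).as_matrix();T=(P-o['ee_pos'])@A
    m=(abs(T[...,1])<25)&(abs(T[...,0])<8)&(T[...,2]>zt-14)&(T[...,2]<zt-1.0)
    v,u=np.nonzero(m);res=[]
    for s in(0,1):
        k=(u>316) if s else (u<=316)
        vv,uu=v[k],u[k];r0=vv.min()
        cols=[(uu[vv==r].min()+uu[vv==r].max())/2 for r in range(r0,r0+3)]
        print('nose',s,'row',r0,'mid cols',cols,'n',[(vv==r).sum() for r in range(r0,r0+3)],'z',[T[r,uu[vv==r],2].mean().round(1) for r in range(r0,r0+3)],'x',[T[r,uu[vv==r],0].mean().round(1) for r in range(r0,r0+3)])
        res.append(np.mean(cols))
    for p in([510.85,261.84],[522.57,263.87]): print('hole px',np.round([proj(c,[*p,z]) for z in(15,12)],1))
    return c,o,T
E
python3 - <<'E'
from h import *
insp('w14.pkl',122.6)
E
```

```text
t: 22.43
ee_pos: [490.0, -121.4, 262.3]
orientation: [3.114, 0.416, 0.001]
ft_force: [0.3, 1.1, -1.9]
width: 50.8
grasp_force: 15.7
t: 22.85
ee_pos: [504.3, 83.0, 262.6]
orientation: [3.114, 0.418, 0.001]
ft_force: [0.8, -0.5, -1.9]
width: 50.7
grasp_force: 15.6
t: 23.27
ee_pos: [517.2, 268.8, 262.4]
orientation: [-3.112, -0.421, -0.002]
ft_force: [0.0, -0.4, -1.5]
width: 50.3
grasp_force: 15.6
t: 23.68
ee_pos: [517.1, 264.7, 262.2]
orientation: [2.885, 1.242, 0.0]
ft_force: [0.3, 0.4, -1.6]
width: 50.5
grasp_force: 15.6
t: 24.1
ee_pos: [517.2, 264.6, 262.3]
orientation: [2.39, 2.039, 0.0]
ft_force: [-0.3, 0.4, -0.9]
width: 50.3
grasp_force: 15.6
t: 24.52
ee_pos: [518.5, 265.2, 208.4]
orientation: [2.016, 2.407, 0.006]
ft_force: [0.5, 0.6, -1.5]
width: 50.1
grasp_force: 15.6
t: 24.93
ee_pos: [517.0, 264.5, 147.7]
orientation: [-2.017, -2.408, 0.002]
ft_force: [0.2, -0.6, -2.1]
width: 50.4
grasp_force: 15.7
t: 25.18
ee_pos: [518.0, 264.9, 149.5]
orientation: [2.017, 2.407, 0.003]
ft_force: [0.1, -0.0, -1.3]
width: 50.4
grasp_force: 15.6
{'t': 25.233, 'ee_pos': [517.853, 264.851, 149.323], 'orientation': [2.017, 2.407, 0.003], 'width': 50.556, 'grasp_force': 15.649, 'ft_force': [-0.212, -0.562, -2.303], 'qpos': [0.452, 0.453, 1.781, -0.0, 0.905, 0.276]}
nose 0 row 191 mid cols [np.float64(310.0), np.float64(310.0), np.float64(313.0)] n [np.int64(4), np.int64(5), np.int64(1)] z [np.float64(117.3), np.float64(113.7), np.float64(113.3)] x [np.float64(2.9), np.float64(2.8), np.float64(2.0)]
nose 1 row 190 mid cols [np.float64(322.0), np.float64(322.5), np.float64(322.5)] n [np.int64(1), np.int64(6), np.int64(6)] z [np.float64(121.2), np.float64(119.0), np.float64(114.0)] x [np.float64(3.0), np.float64(2.5), np.float64(2.7)]
hole px [[310.  191.9]
 [310.1 191.2]]
hole px [[322.4 192. ]
 [322.3 191.3]]
```

```bash
cat >> h.py <<'E'
def need(c,u,v,z,mid=(516.71,262.85)):
    x,y=yawR(100.2)[:,0],yawR(100.2)[:,1];pin=onplane(c,u,v,z)-3*x;d=np.array([*mid,z])-pin;return round(d@x,2),round(d@y,2)
E
python3 - <<'E'
from h import *
import pickle
np.set_printoptions(linewidth=200)
c,o=pickle.load(open('w14.pkl','rb'))
g=cv2.cvtColor(c['img'],cv2.COLOR_RGB2GRAY);print(g[187:196,303:330])
for v in(189.5,190.2): print(v,need(c,316.15,v,149.4-122.6))
# check method on w8 (contact) and w9 (known good)
c,o=pickle.load(open('w8.pkl','rb'));print('w8',need(c,316.9,194.4,15))
c,o=pickle.load(open('w9.pkl','rb'));print('w9',need(c,316.2,194.4,15.6))
E
```

```text
[[208 195 130 100  96 103 102 102 104 102 101 191 207 207 140 101  99 100  99 100 100  98  98 149 195 209 210]
 [210 185 115  74  75  78  78  77  78  77  73 186 209 208 128  76  75  76  76  72  75  75  76 128 192 208 206]
 [208 186 118  74 117 132 132 132 130 102  82 185 208 210 132  83 121 130 131 131 133 100  83 133 195 208 210]
 [210 188 116  70 142 144 121 112 110  83  79 185 208 207 131  80 151 163 130 112 115  81  74 132 193 206 210]
 [206 183 117  72 130 107  74  70  71  60  76 186 208 209 133  81 160 138  88  72  71  61  66 130 194 207 207]
 [207 163 104  73 144 103  59  59  55  56  69 184 207 210 130  84 162 123  68  54  59  59  63 132 195 204 209]
 [173 106  75  69 112  80  50  55  53  55  62 184 208 208 131  79 134  99  58  54  53  58  58  83 129 142 143]
 [103  61  56  54  67  61  54  57  55  57  58 157 200 207 130  80  83  66  56  57  57  52  55  55  65  69  70]
 [ 64  55  56  56  54  54  54  54  52  52  55 123 192 208 130  84  66  55  54  55  56  53  55  53  51  53  55]]
189.5 (np.float64(-1.98), np.float64(0.0))
190.2 (np.float64(-1.32), np.float64(0.01))
w8 (np.float64(-0.13), np.float64(-0.78))
w9 (np.float64(0.18), np.float64(1.0))
```

```bash
J="python3 -m jog"
$J '[[-1.1,-1.2,3,0,0,0],[0,0,3,0,0,0],[0,0,2,0,0,0],[0,0,0,0,0,0],[0,0,0,0,0,0]]'
$J '[[0,0,0,0,0,0],[0,0,0,0,0,0]]'
python3 - <<'E'
from h import *
np.set_printoptions(linewidth=200,suppress=True)
c,o,T=insp('w15.pkl',122.6)
g=cv2.cvtColor(c['img'],cv2.COLOR_RGB2GRAY);print(g[185:198,303:331])
E
```

```text
t: 25.65
ee_pos: [516.1, 263.2, 139.9]
orientation: [-2.017, -2.408, 0.001]
ft_force: [-1.0, -0.2, -1.7]
width: 50.4
grasp_force: 15.6
t: 25.82
ee_pos: [516.3, 263.3, 140.2]
orientation: [2.018, 2.408, 0.0]
ft_force: [-0.9, -0.3, -1.8]
width: 50.6
grasp_force: 15.6
{'t': 25.867, 'ee_pos': [516.298, 263.297, 140.218], 'orientation': [2.018, 2.408, 0.0], 'width': 50.79, 'grasp_force': 15.649, 'ft_force': [0.721, -0.786, -1.61], 'qpos': [0.451, 0.464, 1.789, -0.0, 0.888, 0.275]}
nose 0 row 190 mid cols [np.float64(310.0), np.float64(310.0), np.float64(310.0)] n [np.int64(1), np.int64(5), np.int64(5)] z [np.float64(121.6), np.float64(118.5), np.float64(114.2)] x [np.float64(2.9), np.float64(2.6), np.float64(2.7)]Traceback (most recent call last):
  File "<stdin>", line 3, in <module>
  File "h.py", line 59, in insp
    cols=[(uu[vv==r].min()+uu[vv==r].max())/2 for r in range(r0,r0+3)]
           ~~~~~~~~~~~~~^^
    return umr_minimum(a, axis, None, out, keepdims, initial, where)
ValueError: zero-size array to reduction operation minimum which has no identity
```

Run:
```python
from h import *
import pickle
np.set_printoptions(linewidth=200,suppress=True)
c,o=pickle.load(open('w15.pkl','rb'))
g=cv2.cvtColor(c['img'],cv2.COLOR_RGB2GRAY);print(g[185:198,303:331])
for p in([510.85,261.84],[522.57,263.87]): print('hole px',np.round([proj(c,[*p,z]) for z in(15,12)],1))
print(need(c,316.4,190.2,140.3-122.6))
P=cloud(c);T=(P-o['ee_pos'])@yawR(100.2);print(T[188:194,303:331,2].round(0))
```

```text
[[207 206 208 206 206 206 206 207 207 206 207 205 205 207 208 209 208 206 207 207 207 208 207 207 205 209 209 209]
 [207 206 208 208 207 206 206 207 207 209 208 209 209 207 208 207 206 208 209 205 207 206 206 209 206 207 207 206]
 [207 207 206 185 157 150 149 149 151 147 146 149 147 195 206 207 154 127 128 129 131 129 130 130 129 146 196 208]
 [208 207 207 152  95  88  92  92  94  92  90  93  92 186 208 206 129  80  77  80  77  76  74  78  80 105 187 207]
 [206 207 205 143  85  83  84  85  83  80  82  83  82 184 206 206 127  83  83  82  80  83  83  82  79 106 188 210]
 [206 208 207 157  99  75  71  69  68  72 141 107  80 183 205 206 139  81  86  90  90  92 114 116  93 104 187 207]
 [207 206 208 162  99  67  54  61  55  58 174 125  83 185 205 206 144  79  68  70  72  71 104 126  97 102 185 207]
 [206 205 205 165 100  66  57  56  56  55 143 110  82 184 207 205 146  79  55  59  54  58  89 120  95 108 188 207]
 [173 161 159 115  77  57  55  54  58  52 116 100  82 183 206 206 144  75  55  58  57  57  65  82  67  80 128 154]
 [113  88  83  64  57  52  54  54  51  55  79  81  81 185 205 205
[... 837 characters left out ...]
7.  129.  130.]
 [ 129.  130.  130.  125.  126.  123.  122.  122.  122.  123.  130.  127.  126.  129.  129.  129.  126.  126.  123.  122.  122.  122.  122.  130.  126.  126.  131.  129.]
 [ 130.  129.  130.  125.  126.  118.  118.  117.  120.  119.  129.  127.  125.  131.  129.  129.  126.  118.  119.  118.  118.  117.  120.  130.  128.  126.  130.  130.]
 [ 129.  128.  130.  127.  126.  115.  114.  114.  114.  114.  129.  126.  127.  128.  129.  130.  125.  114.  114.  114.  114.  114.  116.  130.  125.  126.  130.  131.]
 [ 102.  102.  103.  102.  103.  101.  101.  101.  102.  102.  112.  126.  128.  129.  130.  129.  126.  102.  101.  102.  101.  102.  100.  102.  102.  100.  101.  102.]]
```

```bash
J="python3 -m jog"
$J '[[0,0.8,0,0,0,0],[0,0,0.7,0,0,0],[0,0,0.7,0,0,0],[0,0,0,0,0,0],[0,0,0,0,0,0]]'
python3 - <<'E'
from h import *
import pickle
np.set_printoptions(linewidth=200,suppress=True)
c=eyes.get_image('wrist');o=st();pickle.dump((c,o),open('w16.pkl','wb'))
g=cv2.cvtColor(c['img'],cv2.COLOR_RGB2GRAY);print(g[186:197,303:331])
E
```

```text
t: 26.28
ee_pos: [516.9, 263.4, 138.7]
orientation: [-2.018, -2.408, 0.0]
ft_force: [0.0, 0.6, -1.0]
width: 50.5
grasp_force: 15.6
{'t': 26.333, 'ee_pos': [516.967, 263.403, 138.741], 'orientation': [-2.018, -2.408, 0.0], 'width': 50.336, 'grasp_force': 15.648, 'ft_force': [0.044, -0.173, -1.471], 'qpos': [0.451, 0.467, 1.789, -0.0, 0.886, 0.275]}
[[206 207 206 206 207 208 206 207 208 210 205 207 207 206 206 208 207 204 208 207 207 207 207 208 207 209 207 207]
 [206 207 207 185 176 174 175 176 175 174 175 175 199 207 209 207 167 151 149 149 151 149 149 147 147 194 207 207]
 [205 207 193 128  98  99  97 101 100 101 105 107 170 201 209 172 107  84  83  80  83  79  84  81  83 168 203 205]
 [205 208 170 104  74  77  77  74  78  75  78  79 155 199 206 157  99  77  79  78  76  76  80  78  78 157 200 206]
 [207 206 165 106  78  74  71  71  68  74  78  83 158 200 205 162 104  74  68  70  69  71  93  85  78 157 200 207]
 [204 206 178 113  75  63  58  57  59  59  97  86 157 198 207 163 105  71  58  59  57  57  90  84  83 156 197 205]
 [207 206 183 118  77  62  55  55  58  57  79  84 132 192 206 162 103  67  57  55  51  54  88  85  83 156 200 204]
 [173 157 147  98  65  59  58  56  57  54  66  79 116 190 206 165 103  61  55  57  57  55  67  67  70 111 136 154]
 [110  86  86  66  56  55  53  56  53  54  54  73 117 190 206 162 101  58  56  53  52  53  55  57  59  67  66  83]
 [ 83  53  54  55  55  56  53  55  56  54  54  69 125 190 205 161  91  58  56  57  59  51  56  52  57  57  50  58]
 [ 70  56  53  56  52  51  55  57  59  52  55  59 132 193 204 160  89  57  56  56  55  53  54  54  54  54  56  56]]
```

```bash
J="python3 -m jog"
$J '[[0,0.2,0.6,0,0,0],[0,0,0,0,0,0],[0,0,0,0,0,0]]'
$J '[[0,0,0.5,0,0,0],[0,0,0,0,0,0],[0,0,0,0,0,0]]'
$J '[[0,0,0.4,0,0,0],[0,0,0,0,0,0],[0,0,0,0,0,0]]'
```

```text
t: 26.58
ee_pos: [517.2, 263.4, 138.1]
orientation: [2.018, 2.408, -0.0]
ft_force: [0.6, -0.1, -1.2]
width: 50.5
grasp_force: 15.6
t: 26.83
ee_pos: [517.3, 263.5, 137.9]
orientation: [2.018, 2.408, 0.0]
ft_force: [-1.0, -0.4, 1.0]
width: 50.7
grasp_force: 15.8
t: 27.08
ee_pos: [517.3, 263.6, 137.7]
orientation: [2.018, 2.408, 0.001]
ft_force: [-1.0, -0.0, 5.2]
width: 50.8
grasp_force: 16.3
```

```bash
J="python3 -m jog"
$J '[[0,0,-0.8,0,0,0],[0,0,0,0,0,0],[0,0,0,0,0,0]]' 47
$J '[[0,0,-0.6,0,0,0],[0,0,0,0,0,0],[0,0,0,0,0,0]]' 44
$J '[[0,0,-0.5,0,0,0],[0,0,0,0,0,0],[0,0,0,0,0,0]]' 42
$J '[[0,0,-0.5,0,0,0],[0,0,0,0,0,0],[0,0,0,0,0,0]]' 40
python3 - <<'E'
from h import *
import pickle
np.set_printoptions(linewidth=220,suppress=True)
c=eyes.get_image('wrist');o=st();pickle.dump((c,o),open('w17.pkl','wb'))
g=cv2.cvtColor(c['img'],cv2.COLOR_RGB2GRAY);print(g[187:195,296:339])
P=cloud(c);T=(P-o['ee_pos'])@yawR(100.2);print(T[188:192,296:339,2].round(0).astype(int))
E
```

```text
t: 27.33
ee_pos: [517.2, 263.5, 138.2]
orientation: [2.018, 2.408, 0.0]
ft_force: [-0.6, 0.2, 4.5]
width: 47.5
grasp_force: 19.5
t: 27.58
ee_pos: [517.1, 263.4, 138.6]
orientation: [-2.018, -2.408, 0.0]
ft_force: [-0.7, -0.2, 1.7]
width: 44.4
grasp_force: 24.4
t: 27.83
ee_pos: [517.0, 263.3, 138.9]
orientation: [-2.017, -2.408, 0.001]
ft_force: [-0.4, 0.3, -1.4]
width: 42.7
grasp_force: 24.3
t: 28.08
ee_pos: [517.2, 263.4, 139.6]
orientation: [2.018, 2.408, -0.0]
ft_force: [-0.4, 0.1, -2.6]
width: 40.9
grasp_force: 24.8
{'t': 28.133, 'ee_pos': [517.167, 263.398, 139.56], 'orientation': [-2.018, -2.408, 0.0], 'width': 40.827, 'grasp_force': 24.777, 'ft_force': [0.131, -0.058, -1.78], 'qpos': [0.451, 0.466, 1.788, -0.0, 0.888, 0.275]}
[[208 210 208 208 211 207 209 208 208 211 184 178 175 176 159 150 196 209 208 210 207 210 209 208 171 151 149 149 152 169 178 177 178 177 201 208 209 210 206 210 210 210 208]
 [210 209 209 209 208 205 186 139 121 126 108  99 101 101  88  85 169 201 208 207 209 210 207 208 140  87  81  85  85  99 104 100 101 100 189 209 210 207 208 207 210 208 210]
 [208 2
[... 1216 characters left out ...]
 129  130  129  128  128  128  130  129  127]
 [ 129  129  128  129  129  129  128  124  126  125  125  124  125  125  125  125  129  127  130  128  127  128  128  128  125  125  124  126  125  126  125  127  126  125  129  129  128  129  129  129  128  127  129]
 [ 129  128  128  129  129  129  128  123  122  122  122  122  125  129  125  124  129  129  128  130  128  130  129  129  126  126  129  129  129  120  121  121  121  123  129  128  129  128  129  129  129  128  129]
 [ 129  128  127  130  129  128  128  118  118  117  118  117  117  130  124  126  129  129  129  129  129  129  129  129  126  125  128  130  117  116  115  117  118  120  127  129  131  129  130  129  129  129  129]]
```

```bash
J="python3 -m jog"
$J '[[0,0,-0.3,0,0,0],[0,0,0,0,0,0],[0,0,0,0,0,0]]' 38
$J '[[0,0,-0.4,0,0,0],[0,0,0,0,0,0],[0,0,0,0,0,0]]' 36
$J '[[0,0,-0.4,0,0,0],[0,0,0,0,0,0],[0,0,0,0,0,0]]' 34
$J '[[0,0,-0.4,0,0,0],[0,0,0,0,0,0],[0,0,0,0,0,0]]' 32
$J '[[0,0,-0.4,0,0,0],[0,0,0,0,0,0],[0,0,0,0,0,0]]' 30
$J '[[0,0,-0.4,0,0,0],[0,0,0,0,0,0],[0,0,0,0,0,0]]' 28
cat >> h.py <<'E'
def spread(c,z,y0=170,y1=240):
    """ring spread from lug inner gap: returns pixel runs of bright gap along rows"""
    g=cv2.cvtColor(c['img'],cv2.COLOR_RGB2GRAY)
    return g
E
python3 - <<'E'
from h import *
import pickle
np.set_printoptions(linewidth=250,suppress=True)
c=eyes.get_image('wrist');o=st();pickle.dump((c,o),open('w18.pkl','wb'))
g=cv2.cvtColor(c['img'],cv2.COLOR_RGB2GRAY);print(g[186:196,293:342])
P=cloud(c);T=(P-o['ee_pos'])@yawR(100.2);print(T[187:193,293:342,2].round(0).astype(int))
E
```

```text
t: 28.38
ee_pos: [517.2, 263.4, 140.0]
orientation: [2.018, 2.408, -0.0]
ft_force: [-0.0, 0.8, -1.5]
width: 38.8
grasp_force: 25.4
t: 28.63
ee_pos: [517.2, 263.5, 140.4]
orientation: [2.018, 2.408, 0.0]
ft_force: [-1.2, 0.3, -1.7]
width: 36.7
grasp_force: 26.1
t: 28.88
ee_pos: [517.2, 263.4, 140.8]
orientation: [-2.018, -2.408, -0.0]
ft_force: [-0.6, 0.2, -2.3]
width: 34.6
grasp_force: 26.7
t: 29.13
ee_pos: [517.2, 263.4, 141.2]
orientation: [-2.018, -2.408, 0.0]
ft_force: [-0.4, -0.2, -2.2]
width: 32.4
grasp_force: 27.3
t: 29.38
ee_pos: [517.2, 263.4, 141.6]
orientation: [2.018, 2.408, -0.0]
ft_force: [-0.0, -0.5, -1.8]
width: 30.6
grasp_force: 27.8
t: 29.63
ee_pos: [517.2, 263.4, 142.0]
orientation: [2.018, 2.408, 0.0]
ft_force: [1.1, 0.8, -1.8]
width: 28.6
grasp_force: 28.4
{'t': 29.683, 'ee_pos': [517.227, 263.457, 142.002], 'orientation': [2.018, 2.408, 0.0], 'width': 28.413, 'grasp_force': 28.41, 'ft_force': [-0.58, 0.125, -1.171], 'qpos': [0.451, 0.463, 1.786, -0.0, 0.892, 0.275]}
[[208 206 207 204 208 207 206 206 207 207 205 187 176 197 208 208 208 208 210 204 210 207 206 208
[... 2388 characters left out ...]
1 132 131 132 131 132 132 132 131 126 126 126 125 126 125 125 124 124 126 131 131 132 131 132 129 131]
 [132 133 132 129 122 120 120 121 120 122 130 127 125 128 130 131 131 132 131 131 132 131 131 131 132 131 132 131 131 131 131 132 126 125 132 131 119 120 122 120 120 123 132 131 132 131 132 131 131]
 [131 131 132 132 122 116 116 116 117 117 117 124 126 126 131 129 132 131 131 131 132 131 132 132 132 132 132 132 132 131 133 130 126 127 131 116 117 116 116 116 116 122 132 131 130 130 132 131 132]
 [131 131 131 132 122 116 114 113 111 113 103 104 104 125 132 132 131 131 131 131 132 132 131 131 131 131 132 131 132 130 131 132 126 106 104 104 104 103 104 103 104 122 132 130 130 132 131 132 132]]
```

```bash
J="python3 -m jog"
$J '[[0,0,-0.3,0,0,0],[0,0,0,0,0,0],[0,0,0,0,0,0]]' 26.5
$J '[[0,0,-0.3,0,0,0],[0,0,0,0,0,0],[0,0,0,0,0,0],[0,0,0,0,0,0]]' 25
python3 - <<'E'
from h import *
import pickle
np.set_printoptions(linewidth=250,suppress=True)
c=eyes.get_image('wrist');o=st();pickle.dump((c,o),open('w19.pkl','wb'))
g=cv2.cvtColor(c['img'],cv2.COLOR_RGB2GRAY);print(g[186:195,292:343])
P=cloud(c);T=(P-o['ee_pos'])@yawR(100.2);print(T[187:193,292:343,2].round(0).astype(int))
E
```

```text
t: 29.93
ee_pos: [517.2, 263.5, 142.3]
orientation: [2.018, 2.408, 0.0]
ft_force: [-0.4, 0.1, -1.9]
width: 27.1
grasp_force: 28.8
t: 30.27
ee_pos: [517.2, 263.4, 142.6]
orientation: [2.018, 2.408, -0.0]
ft_force: [0.2, -0.4, -0.8]
width: 25.6
grasp_force: 29.2
{'t': 30.317, 'ee_pos': [517.189, 263.449, 142.562], 'orientation': [-2.018, -2.408, 0.0], 'width': 25.579, 'grasp_force': 29.237, 'ft_force': [-0.659, -0.595, -1.714], 'qpos': [0.451, 0.462, 1.786, -0.0, 0.894, 0.275]}
[[205 207 207 206 205 205 205 206 206 205 165 144 170 199 207 206 206 207 205 207 207 207 206 207 206 204 207 207 205 204 207 208 206 204 204 155 129 164 178 197 206 204 205 205 204 208 205 207 206 208 206]
 [207 205 205 205 205 165 148 136 122 123  91  76 117 189 205 204 205 206 205 205 205 207 206 205 209 204 206 205 205 206 207 205 207 205 184 112  61  92  97 117 130 129 144 167 174 200 208 208 208 207 206]
 [208 207 184 138 122  90  75  72  60  63  61  71 121 190 206 204 205 206 204 204 204 205 207 205 206 205 208 204 204 205 203 205 207 206 157  89  67  65  59  62  69  67  75  98 128 191 205 209 204 204 205
[... 2105 characters left out ...]
1  132  131  132  133  132  132  131  132  131  131  131  132  131  131  133  132  133  132  125  126  126  132  119  121  120  120  119  123  132  132  131  132  131
   132  131]
 [ 131  131  131  124  119  117  116  116  116  116  131  125  124  131  132  133  131  132  131  133  130  132  133  133  131  131  133  131  133  133  132  132  131  132  124  125  132  116  117  117  116  116  117  121  132  132  132  131  130
   131  131]
 [ 131  131  131  125  119  114  113 -161  113  104  103  104  103  128  132  132  132  131  131  132  132  133  132  132  131  132  131  131  131  131  132  131  132  132  125  103  103  103  105  103  103  103  103  103  131  132  132  132  132
   131  132]]
```

```bash
J="python3 -m jog"
$J '[[0,0,-1,0,0,0],[0,0,-1.5,0,0,0],[0,0,-2,0,0,0],[0,0,-3,0,0,0],[0,0,-4,0,0,0]]'
$J '[[0,0,-5,0,0,0],[0,0,-6,0,0,0],[0,0,-6,0,0,0],[0,0,-5,0,0,0],[0,0,-2,0,0,0]]'
$J '[[0,0,0,0,0,0],[0,0,0,0,0,0],[0,0,0,0,0,0]]'
python3 - <<'E'
from h import *
import pickle
c=eyes.get_image('wrist');o=st();pickle.dump((c,o),open('w20.pkl','wb'))
save(c,'w20.png',(265,165,375,265),7)
E
```

```text
t: 30.73
ee_pos: [517.1, 263.4, 154.3]
orientation: [-2.018, -2.408, 0.0]
ft_force: [0.3, -0.9, -2.1]
width: 25.8
grasp_force: 29.2
t: 31.15
ee_pos: [517.7, 263.7, 179.3]
orientation: [2.017, 2.408, 0.002]
ft_force: [0.1, 0.5, -1.3]
width: 25.5
grasp_force: 29.2
t: 31.4
ee_pos: [517.0, 263.3, 177.8]
orientation: [-2.017, -2.408, 0.001]
ft_force: [0.5, -1.1, -1.5]
width: 25.9
grasp_force: 29.2
{'t': 31.45, 'ee_pos': [516.964, 263.345, 177.76], 'orientation': [-2.017, -2.408, 0.001], 'width': 25.662, 'grasp_force': 29.235, 'ft_force': [0.631, -0.353, -3.318], 'qpos': [0.451, 0.414, 1.765, 0.0, 0.964, 0.275]}
```

View pics/w20.png

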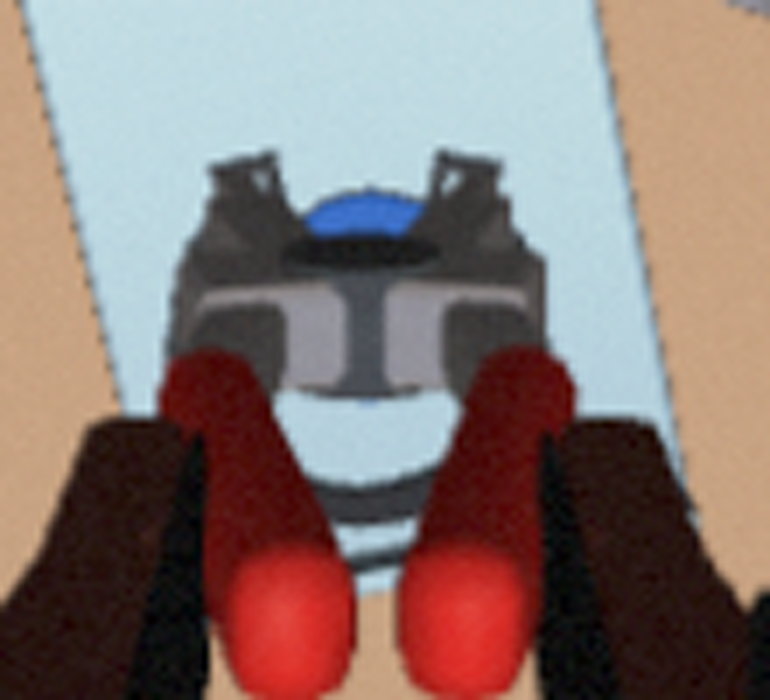

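The picture shows the spread ring carried on the pins above the tray, with lugs at crop (245,175) and (470,175) and its back at (370,500). Next I'll measure its tilt by depth.

Run:
```python
from h import *
import pickle
np.set_printoptions(linewidth=200,suppress=True)
c,o=pickle.load(open('w20.pkl','rb'));P=cloud(c);T=(P-o['ee_pos'])@yawR(100.2)
g=cv2.cvtColor(c['img'],cv2.COLOR_RGB2GRAY)
print(g[226:250,316:321].T);print(T[226:250,316:321,2].T.round(0));print(T[226:250,318,0].round(0))
m=(T[...,2]>118)&(T[...,2]<150)&(abs(T[...,1])<32)&(T[...,0]>-55)&(T[...,0]<9)
q=T[m]
for a,b in((-52,-44),(-44,-40),(-40,-30),(0,3),(3,8)):
    k=(q[:,0]>a)&(q[:,0]<b);
    if k.sum(): print(a,b,k.sum(),q[k].mean(0).round(1),np.percentile(q[k][:,2],[5,50,95]).round(1),'y range',q[k][:,1].min().round(1),q[k][:,1].max().round(1))
```

```text
[[199 202 204 203 202 199 199 200 119  50  54  60  57  62 141 187 197 160  92  58  64 168 185 166]
 [204 199 202 201 201 201 199 177  97  54  57  56  59  57 160 197 198 155  86  59  90 191 205 181]
 [201 203 200 201 201 201 200 171  89  50  61  59  56  56 171 197 199 143  77  60 120 197 202 172]
 [202 202 198 202 202 203 200 152  71  50  61  58  59  77 173 197 199 131  61  56 144 198 200 172]
 [203 203 201 201 199 200 200 145  67  53  57  55  60  86 174 196 181 115  58  58 163 200 195 176]]
[[168. 168. 167. 167. 168. 167. 167. 166. 128. 128. 128. 126. 128. 128. 167. 167. 167. 166. 163. 161. 158. 158. 156. 157.]
 [167. 166. 168. 167. 167. 167. 166. 166. 131. 127. 127. 127. 126. 129. 167. 167. 168. 165. 163. 161. 155. 157. 157. 156.]
 [167. 166. 167. 167. 167. 167. 167. 168. 129. 127. 128. 128. 128. 127. 168. 167. 167. 164. 161. 160. 157. 157. 157. 179.]
 [165. 167. 168. 167. 166. 167. 167. 167. 128. 129. 126. 126. 127. 128. 166. 168. 167. 164. 162. 161. 157. 157. 157. 180.]
 [167. 166. 167. 167. 167. 165. 166. 129. 128. 128. 128. 127. 129. 129. 168. 165. 166. 164. 161. 159. 157. 157. 157. 179.]]
[-48. -48. -50. -51. -52. -53. -54. -56. -43. -43. -44. -46. -47. -47. -65. -65. -67. -67. -66. -67. -67. -68. -69. -80.]
-52 -44 53 [-45.7  -1.  127.6] [126.7 127.5 128.6] y range -8.1 6.5
-44 -40 48 [-42.4  -0.1 128. ] [126.7 127.7 130.5] y range -10.1 7.4
-40 -30 1 [-40.    7.5 129.7] [129.7 129.7 129.7] y range 7.5 7.5
0 3 29 [  2.1  -3.8 124.2] [118.7 125.2 126.7] y range -21.6 15.4
3 8 54 [  3.9  -2.2 125. ] [120.2 125.3 128. ] y range -21.7 16.5
```

Run:
```python
from h import *
import pickle
np.set_printoptions(linewidth=220,suppress=True)
c,o=pickle.load(open('w20.pkl','rb'));A=yawR(100.2);e=np.array(o['ee_pos'])
g=cv2.cvtColor(c['img'],cv2.COLOR_RGB2GRAY)
print(g[185:196,292:341])
f=lambda u,v,z:((onplane(c,u,v,z)-e)@A).round(2)
print('back outer',f(318,239.35,51.3),'inner',f(318,233.6,51.3))
print('lug outer edge mid',f(316.1,187,53.6))
```

```text
[[210 211 212 211 210 210 210 211 209 211 210 210 210 208 213 208 209 210 210 210 209 210 210 209 208 209 208 209 209 211 210 210 209 209 207 211 210 209 209 210 210 208 210 211 210 209 209 210 209]
 [210 211 210 210 210 211 210 211 211 208 172 152 171 202 209 207 207 209 211 211 210 210 209 211 209 209 210 210 209 209 209 209 209 211 211 159 134 168 178 202 209 208 210 208 209 211 210 209 210]
 [212 210 212 210 207 187 160 136 125 127  91  76 129 193 209 211 210 212 210 210 208 210 208 210 209 209 211 208 210 209 209 209 209 209 187 109  63  93 104 116 129 133 146 173 178 201 209 207 210]
 [209 211 187 141 123 109  86  75  65  69  65  74 124 194 209 209 210 211 211 209 211 209 209 209 210 209 210 209 209 206 209 207 209 210 182 106  70  67  66  61  66  70  78  95 129 195 210 211 207]
 [208 211 166  96  58  60  58  67  69  94  95  84  84 188 211 211 211 209 210 211 210 207 210 207 206 209 210 210 208 208 208 209 208 209 151  87  88 119 103  71  63  63  58  59 122 189 208 209 211]
 [209 209 195 123  68  60  60  61  59 113 132  94  61 184 208 208 208 208 209 210 208 207 211 208 207 209
[... 494 characters left out ...]
207 208 164 100  66  60  58  54  57  53  53  56  54  74 183 209 208 209 170 134 115  95  97  92  96  98  95  95  95  87 105 103 125 116  78  57  67  60  53  55  56  58  61  59  82 110 191 208 208]
 [211 208 133  71  56  56  58  54  55  50  53  53  57  53 127 196 209 167 112  94  97  99 103 108 110 107 104 110 104 101  99  97  97  77  59  56  57  53  55  52  54  57  54  53  62  73 184 207 208]
 [211 209 130  74  63  58  58  53  55  58  55  54  54  55  65 126 130 108  98 106 110 109 104 109 106 106 106 110 104 107 108 108  92  67  57  56  57  53  50  56  57  54  52  60  72  77 183 208 207]]
back outer [-47.35  -0.32 126.46] inner [-41.44  -0.31 126.46]
lug outer edge mid [  5.07  -1.96 124.16]
```

```bash
J="python3 -m jog"
$J '[[0,0,-8,0,0,0],[0,0,-16,0,0,0],[0,0,-20,0,0,0],[0,0,-20,0,0,0],[0,0,-12,0,0,0]]'
$J '[[-8,-0.8,-4,0,0,0],[-18,-1.7,0,0,0,0],[-26,-2.5,0,0,0,0],[-29,-2.8,0,0,0,0],[-29,-2.8,0,0,0,0]]'
$J '[[-29,-2.8,0,0,0,0],[-26,-2.5,0,0,0,0],[-18,-1.7,0,0,0,0],[-8.5,-0.8,0,0,0,0],[0,0,0,0,0,0]]'
$J '[[0,0,0,0,0,0],[0,0,0,0,0,0],[0,0,0,0,0,0]]'
python3 - <<'E'
from h import *
import pickle
c=eyes.get_image('wrist');o=st();pickle.dump((c,o),open('w21.pkl','wb'))
save(c,'w21.png',(255,165,375,260),6.6)
go([532.6,71.5,257],100.2)
print('seat px at 119.5,105',proj(c,[533.9,50,119.5]),proj(c,[533.9,50,105]))
E
```

```text
t: 31.87
ee_pos: [517.9, 263.8, 256.5]
orientation: [2.017, 2.407, 0.003]
ft_force: [0.6, 0.3, -1.6]
width: 25.6
grasp_force: 29.2
t: 32.28
ee_pos: [525.3, 151.8, 257.3]
orientation: [-2.016, -2.409, 0.002]
ft_force: [-0.2, -0.2, -1.1]
width: 25.4
grasp_force: 29.2
t: 32.7
ee_pos: [532.3, 69.9, 257.6]
orientation: [-2.02, -2.405, 0.002]
ft_force: [-0.4, -0.1, -1.4]
width: 25.9
grasp_force: 29.2
t: 32.95
ee_pos: [532.5, 72.7, 257.9]
orientation: [-2.016, -2.409, -0.0]
ft_force: [-0.1, -0.5, -1.5]
width: 25.4
grasp_force: 29.2
{'t': 33.0, 'ee_pos': [532.51, 72.652, 257.965], 'orientation': [-2.016, -2.409, -0.0], 'width': 25.728, 'grasp_force': 29.22, 'ft_force': [0.015, 0.289, -1.937], 'qpos': [0.113, 0.253, 1.791, 0.0, 1.098, -0.064]}
tool d [-1.1 -0.1  1. ] rot [-0.    -0.    -0.001] after-rot d [-1.1 -0.1  1. ]
seat px at 119.5,105 (np.float64(315.5814697155624), np.float64(211.44004328813804)) (np.float64(315.6717711785531), np.float64(207.48613136349815))
```

View pics/w21.png

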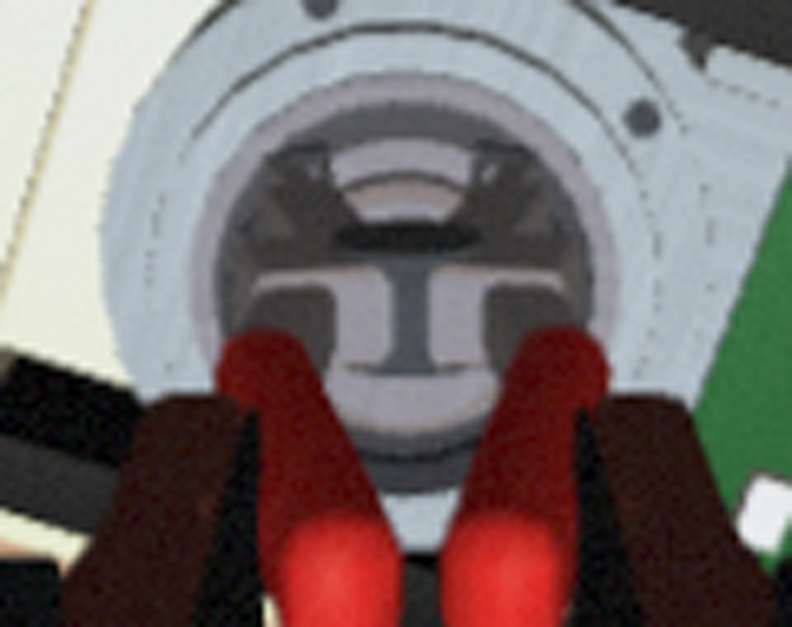

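The picture shows the ring held above the spindle, with lugs at crop (300,165) and (495,165) and its back at about (400,460). The pale spindle top is seen through the ring. Now I'll print the profiles.

Run:
```python
from h import *
import pickle
np.set_printoptions(linewidth=220,suppress=True)
c,o=pickle.load(open('w21.pkl','rb'));A=yawR(100.2);e=np.array(o['ee_pos']);e=np.array([532.5,72.65,257.95])
g=cv2.cvtColor(c['img'],cv2.COLOR_RGB2GRAY);P=cloud(c);T=(P-e)@A
print('rows 218..242',g[218:243,314:320].T);print(P[218:243,316,2].round(0),P[218:243,318,2].round(0))
print('rows 175..200 col316',g[176:200,316],P[176:200,316,2].round(0))
print(g[186:194,286:346]);
S=np.array([533.9,50,0])
f=lambda u,v,z:((onplane(c,u,v,z)-e)@A).round(2)
print('seat in tool',((S-e)@A).round(2))
for ang in range(0,360,45):
    X=S+np.array([20*np.cos(np.radians(ang)),20*np.sin(np.radians(ang)),116.5]);print(ang,np.round(proj(c,X),1),end=' ')
```

```text
rows 218..242 [[ 98  83  81  78 139 156 151 154 154 154 150 137 102  75  68  59  29  51  63  59  60  61 157 178 170]
 [ 78  82  80  78 138 153 150 151 153 151 154 139 112  80  71  71  39  48  61  56  60  61 136 174 186]
 [ 80  78  81  82 134 152 151 152 152 152 152 138 117  81  70  70  40  51  60  58  62  60 134 178 189]
 [ 80  80  81  80 135 153 154 154 152 152 148 139 116  84  72  62  42  50  57  60  60  58 156 182 188]
 [ 76  79  80  81 136 151 149 147 152 150 152 137 106  73  70  56  27  51  58  62  61  58 157 180 181]
 [ 83  78  81  79 134 153 151 150 151 151 145 136  96  73  71  54  34  53  60  64  60  76 160 184 185]]
[198. 199. 198. 198. 119. 118. 118. 118. 119. 117. 117. 117. 103. 104. 104. 103. 128. 132. 130. 131. 130. 132. 100. 102. 100.] [199. 199. 199. 200. 117. 117. 118. 119. 119. 118. 117. 117. 104. 104. 104. 104. 131. 130. 131. 130. 131. 130. 101. 100. 100.]
rows 175..200 col316 [140 142 150 152 118  93  87  89  87  86 133 149 150 153 135  86 102 129 134 140 149 133  74  23] [104. 104. 103. 104. 104. 104. 105. 104. 103. 104. 105. 104. 105. 104. 105. 112. 115. 117. 118
[... 1464 characters left out ...]
93 119
  146 149 152 157 175 186]
 [185 165 144 149 150 148 125  92  84  79  79  74  61  58  55  61  68  63  65  97 146 134 105  89  78  79  86  87 101 104 102 104 105  93  83  71  84 104 129 129  85  67  88  78  56  57  58  59  69  73  72  77  82  91
  140 156 152 151 166 184]
 [183 159 149 146 149 132 102  85  80  70  65  59  58  59  56  57  57  59  56  73  98  86  83  85 111 120 126 124 130 127 129 126 129 125 123 119 109  86  85  86  69  59  60  62  56  54  58  59  63  61  64  75  80  80
  117 149 156 154 156 159]]
seat in tool [-22.54  -2.63 257.95]
0 [335.3 214. ] 45 [332.2 199.5] 90 [319.1 191.3] 135 [304.  194.6] 180 [295.8 207.2] 225 [299.3 221.5] 270 [312.2 229.3] 315 [326.9 226.2]
```

Run:
```python
from h import *
import pickle
np.set_printoptions(linewidth=220,suppress=True)
for fn,TZ in(('w20.pkl',177.8),('w21.pkl',257.95)):
    c,o=pickle.load(open(fn,'rb'));P=cloud(c)
    m=(P[...,2]>TZ-130.5)&(P[...,2]<TZ-121.5);m[:,:270]=0;m[:,365:]=0;m[:184]=0;m[245:]=0
    for r in range(186,242,2):
        u=np.nonzero(m[r])[0]
        # contiguous ends
        if len(u): print(r,u.min(),u.max(),(u.min()+u.max())/2,len(u),end=' | ')
    print()
c,o=pickle.load(open('w21.pkl','rb'));P=cloud(c);v,u=np.nonzero((abs(P[...,2]-104)<2.5)&(np.hypot(P[...,0]-534,P[...,1]-50)<45))
g=cv2.cvtColor(c['img'],cv2.COLOR_RGB2GRAY)
for r in(196,200,204): print(r,g[r,270:300],g[r,330:362])
```

```text
186 303 328 315.5 3 | 188 295 336 315.5 20 | 190 295 335 315.0 7 | 192 295 326 310.5 3 | 198 292 338 315.0 3 | 200 291 293 292.0 3 | 206 289 289 289.0 1 | 208 289 289 289.0 1 | 210 289 289 289.0 1 | 212 289 289 289.0 1 | 214 288 289 288.5 2 | 216 288 288 288.0 1 | 232 323 326 324.5 4 | 234 309 325 317.0 16 | 236 310 325 317.5 16 | 238 311 324 317.5 14 | 
186 303 328 315.5 3 | 188 295 336 315.5 20 | 190 295 335 315.0 7 | 192 295 326 310.5 3 | 198 292 338 315.0 3 | 200 291 293 292.0 3 | 206 289 289 289.0 1 | 208 289 289 289.0 1 | 210 289 289 289.0 1 | 212 289 289 289.0 1 | 214 288 290 289.0 3 | 216 288 288 288.0 1 | 232 308 326 317.0 4 | 234 309 325 317.0 17 | 236 310 325 317.5 16 | 238 311 324 317.5 14 | 
196 [205 185 184 185 183 178 180 183 186 172 182 186 186 187 190 182 153 146 147 139 102  89  81  75  75  76  74  64  56  56] [ 57  57  57  56  59  70  78  82  81  79  81  81 117 146 150 148 166 184 190 187 185 186 180 182 185 179 185 186 183 185 183 178]
200 [193 185 188 184 181 181 184 187 167 178 186 185 189 189 169 156 153 150 126  89  83  65  62  65  72  71  73  73  74  67] [ 57  57  60  65  67  69  67  68  65  58  64  70  75  87 139 151 151 154 179 184 185 185 186 183 163 178 186 187 185 183 183 181]
204 [200 184 178 179 184 187 189 178 180 187 188 191 185 175 157 153 151 125  86  84  79  72  74  67  61  61  60  62  60  61] [ 59  58  57  61  62  60  57  58  62  66  74  79  82  78 109 149 158 156 168 182 187 189 186 190 179 183 185 181 182 182 180 179]
```

```bash
J="python3 -m jog"
$J '[[-1.4,0.25,1,0,0,0],[0,0,2,0,0,0],[0,0,2,0,0,0],[0,0,1,0,0,0],[0,0,0,0,0,0]]'
$J '[[0,0,0,0,0,0],[0,0,0,0,0,0],[0,0,0,0,0,0]]'
python3 - <<'E'
from h import *
import pickle
np.set_printoptions(linewidth=220,suppress=True)
c=eyes.get_image('wrist');o=st();pickle.dump((c,o),open('w22.pkl','wb'));P=cloud(c)
g=cv2.cvtColor(c['img'],cv2.COLOR_RGB2GRAY)
print(g[222:243,316],P[222:243,316,2].round(0));print(g[222:243,315]);print(g[180:197,316],P[180:197,316,2].round(0))
for r in(200,204): print(r,g[r,278:292],g[r,338:354])
print(g[189,300:330])
E
```

```text
t: 33.42
ee_pos: [532.9, 70.4, 251.6]
orientation: [-2.017, -2.408, 0.001]
ft_force: [0.3, -0.4, -2.0]
width: 25.9
grasp_force: 29.2
t: 33.67
ee_pos: [533.2, 70.3, 252.1]
orientation: [2.018, 2.408, 0.0]
ft_force: [-0.4, -0.5, -1.1]
width: 26.0
grasp_force: 29.2
{'t': 33.717, 'ee_pos': [533.162, 70.309, 252.17], 'orientation': [2.018, 2.408, 0.0], 'width': 25.746, 'grasp_force': 29.22, 'ft_force': [-0.302, -0.182, -1.977], 'qpos': [0.109, 0.26, 1.796, -0.0, 1.085, -0.067]}
[133 152 151 153 151 153 145 136  95  70  69  69  43  45  55  61  61  58 136 180 186] [118. 119. 118. 118. 119. 118. 118. 116. 104. 104. 104. 105. 124. 125. 125. 126. 125. 124. 102. 101. 101.]
[135 152 152 151 150 154 149 135  92  69  71  68  36  46  57  64  62  61 139 180 185]
[ 89  84  89  88  95 138 152 152 153 120  77 108 128 132 142 149 152] [104. 104. 104. 103. 105. 105. 105. 104. 103. 103. 113. 115. 116. 118. 118. 118. 118.]
200 [183 184 187 194 187 168 155 153 155 115  86  81  82  64] [ 66  59  59  72  75  80 118 143 152 152 165 181 186 183 186 189]
204 [185 188 190 186 170 156 154 154 129  93  80  81  79  77] [ 60  66  73  78  83  79  80 143 156 158 158 177 186 188 187 192]
[ 74  87  89  80  76 141 154 155 154 152 152 151 141 125 117 123 120 129 136 137 149 152 150 152 152 149 113  81  85  97]
```

Run:
```python
from h import *
import pickle
for fn,e,nr,fr,uc in(('w21.pkl',[532.5,72.65,257.95],230.1,191.7,315.9),('w22.pkl',[533.15,70.35,252.15],229.87,190.9,315.9)):
    c,o=pickle.load(open(fn,'rb'));A=yawR(100.2);e=np.array(e)
    f=lambda u,v,z:((onplane(c,u,v,z)-e)@A).round(2)
    print(fn,'near->centre',f(315.8,nr,116.5)[0]+20,'far->centre',f(315.8,fr,116.5)[0]-20,'ring outer',f(315.5,239.87,e[2]-126.5),'pred seat',((np.array([533.9,50,0])-e)@A)[:2].round(2), 'bearing y',f(315.9,202,105.)[1],'lug y',f(315.35,189,e[2]-124.2)[1])
```

```text
w21.pkl near->centre -23.119999999999997 far->centre -23.21 ring outer [-47.78  -2.7  126.5 ] pred seat [-22.54  -2.63] bearing y -2.38 lug y -2.68
w22.pkl near->centre -20.89 far->centre -21.19 ring outer [-47.87  -2.69 126.5 ] pred seat [-20.16  -2.87] bearing y -2.29 lug y -2.61
```

```bash
J="python3 -m jog"
$J '[[0.4,0.3,1,0,0,0],[0,0,1,0,0,0],[0,0,0,0,0,0],[0,0,0,0,0,0]]'
$J '[[0,0,1,0,0,0],[0,0,1,0,0,0],[0,0,0,0,0,0],[0,0,0,0,0,0]]'
python3 - <<'E'
from h import *
import pickle
np.set_printoptions(linewidth=220,suppress=True)
c=eyes.get_image('wrist');o=st();pickle.dump((c,o),open('w23.pkl','wb'));P=cloud(c)
g=cv2.cvtColor(c['img'],cv2.COLOR_RGB2GRAY)
print(g[222:243,316],P[222:243,316,2].round(0));print(g[182:197,316],P[182:197,316,2].round(0))
for r in(200,204): print(r,g[r,278:292],g[r,338:354])
print(g[189,300:330])
E
```

```text
t: 34.05
ee_pos: [533.3, 70.8, 250.0]
orientation: [-2.018, -2.408, 0.0]
ft_force: [-0.3, 0.0, -1.9]
width: 25.7
grasp_force: 29.2
t: 34.38
ee_pos: [533.3, 70.8, 248.0]
orientation: [-2.018, -2.408, 0.0]
ft_force: [-0.4, -0.2, -1.4]
width: 25.9
grasp_force: 29.2
{'t': 34.433, 'ee_pos': [533.31, 70.808, 248.042], 'orientation': [-2.018, -2.408, 0.0], 'width': 25.462, 'grasp_force': 29.22, 'ft_force': [-0.159, -0.025, -1.338], 'qpos': [0.11, 0.265, 1.799, 0.0, 1.077, -0.066]}
[136 152 152 152 153 155 153 153 145 139  96  70  44  44  58  58  58  58 121 174 186] [118. 118. 118. 118. 118. 118. 118. 119. 118. 116. 104. 104. 118. 121. 120. 121. 120. 121. 104. 100. 101.]
[ 88  88  89  87 133 151 149 148 147  97  89 124 133 137 148] [105. 105. 102. 104. 103. 103. 104. 104. 105. 110. 115. 117. 118. 117. 119.]
200 [186 186 188 191 188 163 156 152 155 109  83  83  80  65] [ 66  60  60  73  80  90 140 152 152 153 171 184 186 188 185 188]
204 [187 188 188 186 163 152 152 151 114  83  80  79  76  76] [ 60  68  70  81  82  79  81 144 158 157 157 178 184 187 191 189]
[ 69  77  90  78  69 137 151 149 152 151 149 151 147 146 147 150 148 155 150 153 152 151 151 152 151 148 102  73  74  76]
```

Run:
```python
from h import *
import pickle
c,o=pickle.load(open('w23.pkl','rb'));A=yawR(100.2);e=np.array([533.3,70.8,248.0])
f=lambda u,v,z:((onplane(c,u,v,z)-e)@A).round(2)
print('near',f(315.8,231.87,116.5)[0]+20,'far',f(315.8,191.7,116.5)[0]-20,'ring outer',f(315.5,239.9,e[2]-126.5),'bearing y',f(315.8,202,105.)[1],'lug y',f(315.2,189,e[2]-124.2)[1])
print('inner bottom edge x',f(315.5,233.5,e[2]-129.5),'inner top',f(315.5,234.7,e[2]-126.5))
```

```text
near -21.450000000000003 far -21.01 ring outer [-47.87  -2.78 126.5 ] bearing y -2.46 lug y -2.84
inner bottom edge x [-42.4   -2.78 129.5 ] inner top [-42.52  -2.76 126.5 ]
```

```bash
J="python3 -m jog"
$J '[[0.3,0.3,0.5,0,0,0],[0,0,0.5,0,0,0],[0,0,0,0,0,0]]'
$J '[[0,0,1,0,0,0],[0,0,1,0,0,0],[0,0,0,0,0,0]]'
$J '[[0,0,1,0,0,0],[0,0,1,0,0,0],[0,0,0,0,0,0]]'
$J '[[0,0,1,0,0,0],[0,0,1,0,0,0],[0,0,0,0,0,0]]'
```

```text
t: 34.68
ee_pos: [533.5, 71.1, 247.0]
orientation: [-2.018, -2.408, 0.0]
ft_force: [0.2, -0.0, -2.4]
width: 25.5
grasp_force: 29.2
t: 34.93
ee_pos: [533.4, 71.1, 244.8]
orientation: [-2.018, -2.408, 0.0]
ft_force: [0.3, -0.6, -2.1]
width: 25.7
grasp_force: 29.2
t: 35.18
ee_pos: [533.5, 71.1, 242.9]
orientation: [-2.017, -2.408, 0.0]
ft_force: [-0.3, 0.3, -2.4]
width: 25.6
grasp_force: 29.2
t: 35.43
ee_pos: [533.5, 71.1, 240.9]
orientation: [-2.017, -2.408, 0.0]
ft_force: [0.6, 0.9, -1.1]
width: 25.6
grasp_force: 29.2
```

```bash
J="python3 -m jog"
$J '[[0,0,1,0,0,0],[0,0,1,0,0,0],[0,0,0,0,0,0]]'
$J '[[0,0,1,0,0,0],[0,0,1,0,0,0],[0,0,0,0,0,0]]'
$J '[[0,0,0.8,0,0,0],[0,0,0.8,0,0,0],[0,0,0,0,0,0]]'
$J '[[0,0,0.5,0,0,0],[0,0,0.5,0,0,0],[0,0,0,0,0,0]]'
python3 - <<'E'
from h import *
import pickle
np.set_printoptions(linewidth=220,suppress=True)
c=eyes.get_image('wrist');o=st();pickle.dump((c,o),open('w24.pkl','wb'));P=cloud(c)
g=cv2.cvtColor(c['img'],cv2.COLOR_RGB2GRAY);T=(P-o['ee_pos'])@yawR(100.2)
print(g[224:243,316],P[224:243,316,2].round(0));print(T[186:190,292:341,2].round(0).astype(int))
E
```

```text
t: 35.68
ee_pos: [533.5, 71.1, 238.9]
orientation: [-2.018, -2.408, 0.0]
ft_force: [-0.4, 0.3, -2.2]
width: 25.8
grasp_force: 29.2
t: 35.93
ee_pos: [533.5, 71.1, 236.9]
orientation: [-2.018, -2.408, 0.0]
ft_force: [-0.1, -0.1, -1.7]
width: 25.5
grasp_force: 29.2
t: 36.18
ee_pos: [533.5, 71.1, 235.3]
orientation: [-2.017, -2.408, 0.0]
ft_force: [-0.4, -0.2, -2.1]
width: 25.6
grasp_force: 29.2
t: 36.43
ee_pos: [533.5, 71.1, 234.4]
orientation: [-2.018, -2.408, 0.0]
ft_force: [0.6, -0.2, -1.6]
width: 25.2
grasp_force: 29.2
{'t': 36.483, 'ee_pos': [533.546, 71.126, 234.433], 'orientation': [-2.018, -2.408, 0.0], 'width': 25.632, 'grasp_force': 29.22, 'ft_force': [-0.649, 0.505, -1.216], 'qpos': [0.11, 0.282, 1.811, -0.0, 1.048, -0.066]}
[ 69 131 149 152 151 152 153 156 154 153 153 150 139 104  68  63  63  68  99] [118. 119. 119. 119. 118. 118. 118. 119. 117. 119. 119. 118. 117. 107. 108. 109. 103. 104. 105.]
[[132 130 131 131 131 131 131 130 131 130 132 128 131 132 131 132 130 131 131 130 131 131 130 130 131 130 131 130 130 130 131 130 131 131 130 128 129 130 131 131 130 130 130 130 130 131 135 133 133]
 [130 130 131 131 131 130 128 129 127 126 126 125 131 130 130 131 132 131 130 131 130 129 130 130 130 132 130 131 131 130 131 130 130 131 130 126 125 125 125 126 128 126 129 131 132 131 130 134 134]
 [130 130 131 126 126 126 125 125 124 125 126 126 126 130 131 131 129 131 130 132 132 130 130 130 131 130 129 131 131 132 131 131 131 130 130 125 125 125 126 126 125 126 126 126 126 131 131 132 132]
 [130 129 131 125 125 126 126 125 126 126 125 124 125 131 129 130 131 131 131 130 132 131 130 130 130 132 130 130 130 131 132 130 130 130 127 125 126 131 126 124 126 124 125 126 126 131 130 129 131]]
```

```bash
J="python3 -m jog"
$J '[[0,0,0.5,0,0,0],[0,0,0.4,0,0,0],[0,0,0,0,0,0]]'
$J '[[0,0,0.4,0,0,0],[0,0,0.3,0,0,0],[0,0,0,0,0,0]]'
$J '[[0,0,0.4,0,0,0],[0,0,0,0,0,0],[0,0,0,0,0,0]]'
python3 - <<'E'
from h import *
import pickle
np.set_printoptions(linewidth=220,suppress=True)
c=eyes.get_image('wrist');o=st();pickle.dump((c,o),open('w25.pkl','wb'));P=cloud(c)
T=(P-o['ee_pos'])@yawR(100.2)
print(T[186:191,292:341,2].round(0).astype(int))
E
```

```text
t: 36.73
ee_pos: [533.5, 71.1, 233.5]
orientation: [-2.018, -2.408, 0.0]
ft_force: [0.2, -0.8, -2.6]
width: 25.5
grasp_force: 29.2
t: 36.98
ee_pos: [533.6, 71.1, 232.8]
orientation: [-2.018, -2.408, 0.0]
ft_force: [0.1, 0.4, -1.3]
width: 25.7
grasp_force: 29.2
t: 37.23
ee_pos: [533.6, 71.2, 232.6]
orientation: [2.018, 2.408, 0.0]
ft_force: [0.1, -1.2, -0.7]
width: 25.3
grasp_force: 29.4
{'t': 37.283, 'ee_pos': [533.62, 71.143, 232.57], 'orientation': [2.018, 2.408, 0.0], 'width': 25.974, 'grasp_force': 29.376, 'ft_force': [0.11, 0.025, -0.877], 'qpos': [0.11, 0.284, 1.813, 0.0, 1.044, -0.066]}
[[ 131  129  129  129  128  129  128  129  129  129  129  129  128  129  129  129  129  129  129  129  128  130  128  129  128  128  128  130  129  127  127  128  131  129  129  127  129  129  129  130  128  130  129
   129  129  132  132  131  132]
 [ 129  130  128  128  129  129  127  127  126  125  125  125  128  129  129  128  128  129  128  129  128  128  128  129  129  129  131  129  129  129  128  130  129  130  129  126  126  126  125  127  127  126  129
   129  129  128  130  131  132]
 [ 129  129  129  127  125  126  126  127  125  125  125  125  128  129  129  127  127  130  128  128  129  128  128  129  129  130  129  129  129  128  130  129  129  128  129  126  125  126  125  126  125  126  127
   126  126  128  129  129  132]
 [ 130  128  130  124  125  124  124  124  124  126  125  125 -161  129  128  129  128  128  127  128  128  130  128  128  129  128  131  129  128  130  127  129  128  128  127  125  126  128  127  124  124  124  124
   124  129  129  129  129  130]
 [ 130  128  128  123  120  120  120  120  120  130  128  126  127  130  131  129  130  129  129  128  130  128  128  129  129  129  129  128  129  129  128  130  128  129  126  127  126  129  120  120  120  120  120
   122  128  130  129  129  129]]
```

```bash
J="python3 -m jog"
$J '[[0,0,0.3,0,0,0],[0,0,0,0,0,0],[0,0,0,0,0,0]]'
$J '[[0,0,0.3,0,0,0],[0,0,0,0,0,0],[0,0,0,0,0,0]]'
$J '[[0,0,0.2,0,0,0],[0,0,0,0,0,0],[0,0,0,0,0,0]]'
```

```text
t: 37.53
ee_pos: [533.7, 71.1, 232.4]
orientation: [2.017, 2.408, 0.0]
ft_force: [0.0, 0.2, 2.9]
width: 25.7
grasp_force: 29.7
t: 37.78
ee_pos: [533.9, 71.1, 232.3]
orientation: [2.017, 2.408, 0.001]
ft_force: [-1.1, -0.0, 4.8]
width: 26.1
grasp_force: 30.0
t: 38.03
ee_pos: [533.9, 71.2, 232.2]
orientation: [2.017, 2.408, 0.001]
ft_force: [-1.1, -0.3, 6.2]
width: 26.2
grasp_force: 30.1
```

```bash
J="python3 -m jog"
$J '[[0,0,0.3,0,0,0],[0,0,0,0,0,0],[0,0,0,0,0,0]]' 29
$J '[[0,0,0.5,0,0,0],[0,0,0,0,0,0],[0,0,0,0,0,0]]' 32
$J '[[0,0,0.5,0,0,0],[0,0,0,0,0,0],[0,0,0,0,0,0]]' 35
```

```text
t: 38.28
ee_pos: [534.4, 71.2, 232.2]
orientation: [2.017, 2.407, 0.003]
ft_force: [-0.7, -0.7, 6.5]
width: 29.7
grasp_force: 28.3
t: 38.53
ee_pos: [534.9, 71.3, 232.1]
orientation: [2.016, 2.406, 0.004]
ft_force: [0.5, -0.2, 7.3]
width: 32.8
grasp_force: 25.9
t: 38.78
ee_pos: [534.8, 71.3, 231.9]
orientation: [2.016, 2.406, 0.003]
ft_force: [-1.0, -0.2, 11.0]
width: 35.2
grasp_force: 24.6
```

```bash
J="python3 -m jog"
$J '[[0,0,0,0,0,0],[0,0,0,0,0,0],[0,0,0,0,0,0]]' 38
$J '[[0,0,0.2,0,0,0],[0,0,0,0,0,0],[0,0,0,0,0,0]]' 41
$J '[[0,0,0.2,0,0,0],[0,0,0,0,0,0],[0,0,0,0,0,0]]' 44
python3 - <<'E'
from h import *
import pickle
np.set_printoptions(linewidth=220,suppress=True)
c=eyes.get_image('wrist');o=st();pickle.dump((c,o),open('w26.pkl','wb'));P=cloud(c)
T=(P-o['ee_pos'])@yawR(100.2)
g=cv2.cvtColor(c['img'],cv2.COLOR_RGB2GRAY);print(g[184:195,296:338]);print(T[186:191,296:338,2].round(0).astype(int))
E
```

```text
t: 39.03
ee_pos: [534.4, 71.2, 231.7]
orientation: [2.017, 2.407, 0.003]
ft_force: [-1.7, -0.0, 10.8]
width: 38.6
grasp_force: 23.8
t: 39.28
ee_pos: [534.1, 71.2, 231.5]
orientation: [2.017, 2.407, 0.002]
ft_force: [-2.8, -0.3, 12.7]
width: 41.3
grasp_force: 22.6
t: 39.53
ee_pos: [533.9, 71.2, 231.2]
orientation: [2.017, 2.408, 0.001]
ft_force: [-3.9, -0.5, 12.9]
width: 44.6
grasp_force: 22.3
{'t': 39.583, 'ee_pos': [533.868, 71.183, 231.232], 'orientation': [2.017, 2.408, 0.001], 'width': 44.226, 'grasp_force': 22.259, 'ft_force': [-3.302, -0.764, 13.05], 'qpos': [0.11, 0.286, 1.814, 0.0, 1.041, -0.066]}
[[153 141 148 151 153 150 156 155 154 141 131 134 126 118 114 109 102 103  95 105 108 106 108 112 121 124 139 143 151 152 153 153 155 155 157 150 150 144 162 186 192 188]
 [153 151 153 155 152 152 153 140 124 109  99  97  99  91  89  87  90  85  91  88  88  88  91  90  92  93 105 105 109 117 136 149 153 158 156 155 155 150 144 147 182 192]
 [151 156 154 152 134 130 116 103  96  88  90  87  90  88  89  87  87  89  91  88  87  88  88  89  87  88  89  89  87  90 104 118 138 150 151 152
[... 1760 characters left out ...]
 127  129  129  128  128  127 -161  128  128  127  127  127]
 [ 128  128  128  128  128  127  128  127  124  124  125  125  123  125  125  125  125  127  128  128  127  127  125  125  124  124  124  125  124  124  124  125  127  126  128  128  126  128  128  126  129  127]
 [ 128  128  128  127  126  128  128  128  122  123  122  122  123  125  124  125  125  128  127  129  128  127 -161  125  125  123  122  121  122  122  121  123  127  127  128  129  127  128  128  128  128  128]
 [ 127  128  127  129  127  128  128  128  120  118  117  116  118  119  126  125  125  126  128  127  128  128  124  124  128  127  118  119  117  119  117  121  127  127  127  127  127  127  128  126  127  127]]
```

```bash
J="python3 -m jog"
$J '[[0,0,-0.1,0,0,0],[0,0,0,0,0,0],[0,0,0,0,0,0]]' 47
$J '[[0,0,-0.1,0,0,0],[0,0,0,0,0,0],[0,0,0,0,0,0]]' 50
python3 - <<'E'
from h import *
import pickle
np.set_printoptions(linewidth=220,suppress=True)
c=eyes.get_image('wrist');o=st();pickle.dump((c,o),open('w27.pkl','wb'));P=cloud(c)
T=(P-o['ee_pos'])@yawR(100.2)
g=cv2.cvtColor(c['img'],cv2.COLOR_RGB2GRAY);print(g[186:195,300:334]);print(T[187:191,300:334,2].round(0).astype(int))
E
```

```text
t: 39.83
ee_pos: [534.0, 71.3, 231.0]
orientation: [2.017, 2.407, 0.002]
ft_force: [-1.8, -0.2, 9.3]
width: 47.6
grasp_force: 17.6
t: 40.08
ee_pos: [534.1, 71.3, 230.8]
orientation: [2.017, 2.407, 0.002]
ft_force: [0.1, -0.5, 6.3]
width: 50.3
grasp_force: 16.2
{'t': 40.133, 'ee_pos': [534.104, 71.363, 230.777], 'orientation': [2.017, 2.407, 0.002], 'width': 50.482, 'grasp_force': 16.122, 'ft_force': [-0.87, 0.978, 6.34], 'qpos': [0.111, 0.287, 1.815, 0.0, 1.039, -0.066]}
[[136 131 118 105  97  84  78  75  74  86  84  92  87  87  86  88  88  87  84  83  87  88  85  90  92 104 114 140 151 151 152 151 159 154]
 [109  98  92  87  78  74  71  72  64  64  62  57  56  52  72  87  87  80  67  63  63  66  73  75  76  77  79 100 118 136 150 150 150 156]
 [ 87  90  88  87  85  86  86  84  78  81  81  80  76  79  79  88  85  87  80  79  72  61  63  70  68  59  56  70  88 102 116 135 150 152]
 [ 85  83  88  88  90  89  87  84  75  69  68  70  72  85  87  84  87  90  89  87  80  66  61  65  64  63  73  81  82  82  87 101 125 149]
 [ 89  84  87  89  86  89  88  78  62  63  60  61  61  83 113 122 12
[... 484 characters left out ...]
84]
 [117 104  74  60  57  59  56  58  58  53  57  57  59  57 121 146 149 119  93  77  64  54  56  53  58  58  56  58  55  57  60  72  81  86]]
[[126 127 126 127 124 124 124 124 125 124 124 125 126 125 128 127 127 125 127 127 128 127 127 128 128 127 126 126 127 127 129 128 128 126]
 [127 127 127 128 125 124 124 125 125 124 124 125 123 124 127 127 128 126 123 123 124 124 124 124 125 124 124 128 127 126 127 127 128 127]
 [127 127 128 127 123 123 125 123 122 121 121 122 121 123 127 127 127 124 126 124 125 121 121 121 121 121 125 127 126 126 126 126 128 126]
 [128 127 127 126 124 125 127 122 116 118 118 118 118 124 126 128 126 124 124 124 118 116 117 117 117 118 123 127 128 127 126 127 127 127]]
```

```bash
J="python3 -m jog"
$J '[[0,-0.5,-0.5,0,0,0],[0,-0.5,-0.5,0,0,0],[0,0,0,0,0,0]]'
$J '[[0,0,-1,0,0,0],[0,0,-1,0,0,0],[0,0,-1,0,0,0],[0,0,0,0,0,0]]'
$J '[[0,0,-1,0,0,0],[0,0,-2,0,0,0],[0,0,-2,0,0,0],[0,0,-2,0,0,0],[0,0,0,0,0,0]]'
python3 - <<'E'
from h import *
import pickle
np.set_printoptions(linewidth=220,suppress=True)
c=eyes.get_image('wrist');o=st();pickle.dump((c,o),open('w28.pkl','wb'));P=cloud(c)
g=cv2.cvtColor(c['img'],cv2.COLOR_RGB2GRAY);print(g[184:196,300:334]);print(P[184:196,300:334,2].round(0).astype(int))
print(g[222:243,315:318].T,P[222:243,316,2].round(0))
E
```

```text
t: 40.38
ee_pos: [532.5, 71.0, 231.0]
orientation: [-2.018, -2.408, -0.0]
ft_force: [0.3, 1.1, 0.7]
width: 50.3
grasp_force: 16.0
t: 40.72
ee_pos: [532.3, 70.9, 234.0]
orientation: [-2.017, -2.408, 0.001]
ft_force: [-0.7, -0.4, -1.3]
width: 50.1
grasp_force: 15.7
t: 41.13
ee_pos: [533.0, 70.9, 241.8]
orientation: [2.017, 2.407, 0.001]
ft_force: [-0.3, -0.5, -2.1]
width: 50.4
grasp_force: 15.8
{'t': 41.183, 'ee_pos': [532.876, 70.903, 241.595], 'orientation': [2.017, 2.408, 0.001], 'width': 50.634, 'grasp_force': 15.815, 'ft_force': [0.036, -0.618, -0.748], 'qpos': [0.11, 0.272, 1.807, -0.0, 1.062, -0.066]}
[[150 135 116  98  97  90  83  72  56  59  68  69  68  60  56  69  83  90  91  82  78  78  75  82  88  85  90  99 117 134 149 151 154 154]
 [134 106  91  90  86  87  84  83  75  76  81  81  82  78  78  83  85  88  88  75  71  72  63  67  69  59  57  62  78  96 110 126 147 151]
 [ 98  93  87  87  87  89  89  89  91  89  89  87  85  90  91  88  88  86  85  82  85  84  83  79  80  77  74  75  82  86  84  94 115 146]
 [ 85  84  89  88  88  87  88  90  88  88  88  97 110 104  90  96 111
[... 2520 characters left out ...]
403 142 142 141 142 141 143 142 141 142 103 106 105]
 [107 107 142 145 145 146 145 145 146 145 145 145 145 144 115 116 115 116 116 116 146 146 145 145 146 146 146 146 146 146 145 104 104 103]
 [106 107 146 150 148 149 151 148 149 149 148 149 149 149 117 117 118 115 117 144 149 149 150 149 150 150 149 150 149 150 149 108 106 103]]
[[ 79 109 146 156 155 154 152 154 154 156 154 140 103  77  70  70  70 101 142 156 159]
 [ 84  98 142 151 154 154 154 155 154 155 149 138 106  78  71  71  67 100 142 156 155]
 [ 79  95 141 155 154 154 155 154 152 155 147 140 105  75  71  65  67  99 144 156 157]] [187. 185. 118. 118. 118. 118. 118. 118. 119. 119. 118. 116. 105. 107. 106. 103. 105. 103. 104. 104. 105.]
```

```bash
J="python3 -m jog"
$J '[[0,0,-8,0,0,0],[0,0,-14,0,0,0],[-18.1,-6.1,0,0,0,0],[-36.3,-12.15,0,0,0,0],[-36.3,-12.15,0,0,0,0]]'
$J '[[-36.3,-12.15,0,0,0,0],[-36.3,-12.15,0,0,0,0],[-36.3,-12.15,0,0,0,0],[-36.3,-12.15,0,0,0,0],[-36.3,-12.15,0,0,0,0]]'
$J '[[-36.3,-12.15,0,0,0,0],[-36.3,-12.15,0,0,0,0],[-18.1,-6.1,0,0,0,0],[0,0,0,0,0,0.042],[0,0,0,0,0,0.12]]'
$J '[[0,0,0,0,0,0.12],[0,0,0,0,0,0.12],[0,0,0,0,0,0.12],[0,0,0,0,0,0.12],[0,0,0,0,0,0.12]]'
$J '[[0,0,0,0,0,0.12],[0,0,0,0,0,0.12],[0,0,0,0,0,0.12],[0,0,0,0,0,0.12],[0,0,0,0,0,0.12]]'
$J '[[0,0,0,0,0,0.12],[0,0,0,0,0,0],[0,0,0,0,0,0],[0,0,0,0,0,0]]'
python3 - <<'E'
from h import *
import pickle
np.set_printoptions(linewidth=220,suppress=True)
st();go([476.85,-307.45,262],15.3)
c=eyes.get_image('wrist');o=status.get_obs();pickle.dump((c,o),open('w29.pkl','wb'))
g=cv2.cvtColor(c['img'],cv2.COLOR_RGB2GRAY);P=cloud(c)
print(g[170:196,316]);print(g[188:194,300:334])
v,u=np.nonzero((P[...,2]<68)&(np.hypot(P[...,0]-476.5,P[...,1]+306.4)<22));
if len(u): print('slot px',u.min(),u.max(),v.min(),v.max(),P[v,u].mean(0))
E
```

```text
t: 41.6
ee_pos: [518.7, -24.0, 264.1]
orientation: [2.013, 2.41, 0.001]
ft_force: [0.9, -0.9, -1.2]
width: 50.6
grasp_force: 15.8
t: 42.02
ee_pos: [490.0, -214.9, 263.9]
orientation: [2.017, 2.408, 0.0]
ft_force: [-0.1, -1.1, -1.8]
width: 50.6
grasp_force: 15.8
t: 42.43
ee_pos: [476.0, -309.4, 263.6]
orientation: [2.21, 2.232, -0.0]
ft_force: [0.2, -0.2, -0.9]
width: 50.3
grasp_force: 15.8
t: 42.85
ee_pos: [476.5, -307.7, 263.7]
orientation: [2.773, 1.477, 0.0]
ft_force: [-0.2, -0.7, -1.5]
width: 50.5
grasp_force: 15.8
t: 43.27
ee_pos: [476.5, -307.7, 263.7]
orientation: [3.085, 0.592, 0.0]
ft_force: [0.7, -0.7, -2.1]
width: 50.6
grasp_force: 15.8
t: 43.6
ee_pos: [476.5, -307.7, 263.4]
orientation: [3.113, 0.42, 0.0]
ft_force: [0.4, -0.2, -1.2]
width: 50.2
grasp_force: 15.8
{'t': 43.6, 'ee_pos': [476.499, -307.655, 263.437], 'orientation': [3.113, 0.42, 0.0], 'width': 50.228, 'grasp_force': 15.826, 'ft_force': [0.418, -0.209, -1.202], 'qpos': [-0.594, 0.293, 1.722, -0.0, 1.126, 0.708]}
tool d [ 0.4 -0.1  1.4] rot [ 0.    -0.     0.001] after-rot d [ 0.4 -0.1  1.4]
[104 104  73  32  2
[... 289 characters left out ...]
88  89  91  87  85  89  70  61  60  62  63  72  83  87  96 102 103 105 103]
 [102 103 103 104  98 100 103  99  79  68  62  62  65  70  98 104 102 102  98  94 100  81  67  64  63  64  79  95  99 102 102 106 104 105]
 [102 103 104 105 102 102 101 102  80  63  65  59  61  63  94 103 102 100 102  99  90  73  64  67  64  63  77  89  93  96 102 106 103 106]
 [105 105 103  98  84  75  77  79  69  64  61  63  63  62  81  99 105 102  97  97  82  68  63  61  61  61  67  72  74  70  77  90  99 104]
 [101 100 105  80  60  62  63  61  64  61  67  63  59  62  68  98 104 102 100  98  80  66  61  61  64  62  62  65  60  61  57  69  92 103]]
slot px 304 328 172 186 [ 469.04793701 -308.15322998   28.10011619]
```

```bash
J="python3 -m jog"
$J '[[0.3,0,8,0,0,0],[0,0,14,0,0,0],[0,0,16,0,0,0],[0,0,16,0,0,0],[0,0,16,0,0,0]]'
$J '[[0,0,14,0,0,0],[0,0,12,0,0,0],[0,0,8,0,0,0],[0,0,4,0,0,0],[0,0,0,0,0,0]]'
$J '[[0,0,0,0,0,0],[0,0,0,0,0,0],[0,0,0,0,0,0]]'
$J '[[0,0,0.7,0,0,0],[0,0,0.7,0,0,0],[0,0,0,0,0,0]]'
```

```text
t: 44.07
ee_pos: [476.6, -307.4, 192.0]
orientation: [-3.114, -0.417, 0.0]
ft_force: [-0.3, 0.2, -1.1]
width: 50.7
grasp_force: 15.8
t: 44.48
ee_pos: [476.4, -307.3, 154.3]
orientation: [-3.113, -0.415, 0.002]
ft_force: [-0.1, -0.0, -1.8]
width: 50.4
grasp_force: 15.8
t: 44.73
ee_pos: [477.2, -307.9, 156.0]
orientation: [3.113, 0.415, 0.002]
ft_force: [-0.2, 0.7, -0.6]
width: 50.6
grasp_force: 15.8
t: 44.98
ee_pos: [476.8, -307.6, 153.9]
orientation: [3.114, 0.415, 0.0]
ft_force: [-0.5, -0.2, -1.7]
width: 50.3
grasp_force: 15.8
```

```bash
J="python3 -m jog"
$J '[[0,0,0.5,0,0,0],[0,0,0.5,0,0,0],[0,0,0,0,0,0]]'
$J '[[0,0,0.5,0,0,0],[0,0,0,0,0,0],[0,0,0,0,0,0]]'
```

```text
t: 45.23
ee_pos: [476.8, -307.5, 152.7]
orientation: [3.114, 0.415, 0.0]
ft_force: [-0.9, 1.1, -1.2]
width: 50.4
grasp_force: 15.8
t: 45.48
ee_pos: [476.9, -307.6, 152.6]
orientation: [3.114, 0.415, 0.0]
ft_force: [-0.2, 2.0, 3.0]
width: 50.2
grasp_force: 16.2
```

Contact with the stand. I'll release gently, rise clear, and check the pliers and the ring.

```bash
J="python3 -m jog"
$J '[[0,0,0,0,0,0],[0,0,0,0,0,0]]' 54
$J '[[0,0,0,0,0,0],[0,0,0,0,0,0],[0,0,0,0,0,0],[0,0,0,0,0,0],[0,0,0,0,0,0]]' 80
$J '[[0,0,-8,0,0,0],[0,0,-16,0,0,0],[0,0,-25,0,0,0],[0,0,-25,0,0,0],[0,0,0,0,0,0]]'
$J '[[0,0,0,0,0,0],[0,0,0,0,0,0],[0,0,0,0,0,0]]'
python3 - <<'E'
from h import *
import pickle
c=eyes.get_image('wrist');o=st();pickle.dump((c,o),open('w30.pkl','wb'));P=cloud(c)
h=cv2.cvtColor(c['img'],cv2.COLOR_RGB2HSV)
red=((h[...,0]<8)|(h[...,0]>172))&(h[...,1]>140)&(h[...,2]>60)
n,l,s,ce=cv2.connectedComponentsWithStats(red.astype(np.uint8));Q=[]
for i in range(1,n):
    if s[i,4]>250:
        q=P[l==i];q=q[(q[:,2]>165)&(q[:,2]<175)];print('flat top',len(q),q.mean(0).round(1));Q.append(q.mean(0))
d=Q[0]-Q[1];print('mid',(Q[0]+Q[1])/2,'width',np.linalg.norm(d[:2]))
go([533,50-0,222],101)
E
```

```text
t: 45.65
ee_pos: [476.9, -307.7, 152.3]
orientation: [3.114, 0.415, 0.0]
ft_force: [0.2, -0.4, 0.4]
width: 53.9
grasp_force: 13.9
t: 46.07
ee_pos: [476.8, -307.5, 152.3]
orientation: [-3.114, -0.415, 0.0]
ft_force: [0.8, -1.0, 0.2]
width: 79.3
grasp_force: 0.0
t: 46.48
ee_pos: [479.2, -309.1, 231.6]
orientation: [3.109, 0.414, 0.01]
ft_force: [1.0, -0.9, 0.4]
width: 80.3
grasp_force: 0.0
t: 46.73
ee_pos: [476.1, -307.1, 225.3]
orientation: [-3.113, -0.415, 0.002]
ft_force: [-1.2, -0.3, -0.5]
width: 80.3
grasp_force: 0.0
{'t': 46.783, 'ee_pos': [476.041, -307.077, 225.111], 'orientation': [-3.113, -0.414, 0.003], 'width': 79.742, 'grasp_force': 0.0, 'ft_force': [-0.89, 0.539, -0.651], 'qpos': [-0.594, 0.336, 1.758, -0.0, 1.05, 0.712]}
flat top 179 [ 471.9 -284.3  167.6]
flat top 185 [ 484.5 -330.3  167.6]
mid [ 478.18744439 -307.29562204  167.62489625] width 47.73616564214726
tool d [ 148.4 -329.7    3.4] rot [-0.002 -0.    -1.498] after-rot d [339.6 124.    3.1]
```

```bash
J="python3 -m jog"
$J '[[16.5,-36.6,-2,0,0,0],[16.5,-36.6,0,0,0,0],[16.5,-36.6,0,0,0,0],[16.5,-36.6,0,0,0,0],[16.5,-36.6,0,0,0,0]]'
$J '[[16.5,-36.6,0,0,0,0],[16.5,-36.6,0,0,0,0],[16.5,-36.6,0,0,0,0],[16.5,-36.6,0,0,0,0],[0,0,0,0,0,0]]'
$J '[[0,0,0,0,0,0],[0,0,0,0,0,0],[0,0,0,0,0,0]]'
python3 - <<'E'
from h import *
import pickle
np.set_printoptions(linewidth=220,suppress=True)
c=eyes.get_image('wrist');o=st();pickle.dump((c,o),open('w31.pkl','wb'));P=cloud(c)
g=cv2.cvtColor(c['img'],cv2.COLOR_RGB2GRAY)
S=np.array([533.9,50.])
v,u=np.mgrid[0:400,0:640];W=onplane(c,u.astype(float),v.astype(float),108.)
r=np.hypot(W[...,0]-S[0],W[...,1]-S[1]);a=np.degrees(np.arctan2(W[...,1]-S[1],W[...,0]-S[0]))
for k in range(-180,180,20):
    m=(abs((a-k+180)%360-180)<10)&(r<34)&(r>20.5)
    z=[np.median(P[...,2][m&(abs(r-x)<.8)]) for x in(21.5,23,25,27,29)]
    gg=[np.median(g[m&(abs(r-x)<.6)]) for x in(21,22,23,24,25,26,27)]
    print(k,np.round(z,1),gg)
b=proj(c,[533.9-.175*24.5,50+.985*24.5,108]);print(b);b=np.round(b).astype(int);print(g[b[1]-14:b[1]+14,b[0]-8:b[0]+9])
E
```

```text
t: 47.2
ee_pos: [507.8, -107.6, 227.3]
orientation: [-3.114, -0.414, 0.003]
ft_force: [1.0, -0.3, 0.1]
width: 80.2
grasp_force: 0.0
t: 47.62
ee_pos: [534.2, 54.9, 227.5]
orientation: [-3.111, -0.422, 0.001]
ft_force: [-0.2, -0.1, 0.1]
width: 80.0
grasp_force: 0.0
t: 47.87
ee_pos: [533.4, 48.0, 227.7]
orientation: [3.114, 0.413, -0.002]
ft_force: [-0.4, -0.1, 0.4]
width: 79.9
grasp_force: 0.0
{'t': 47.917, 'ee_pos': [533.487, 47.795, 227.881], 'orientation': [3.114, 0.412, -0.002], 'width': 79.848, 'grasp_force': 0.0, 'ft_force': [0.199, 0.894, -0.219], 'qpos': [0.067, 0.286, 1.822, -0.0, 1.034, 1.375]}
-180 [104.2 103.7 103.8 103.7 103.6] [np.float64(129.5), np.float64(120.0), np.float64(89.5), np.float64(72.0), np.float64(72.0), np.float64(72.0), np.float64(72.0)]
-160 [116.1 103.8 104.  103.7 103.6] [np.float64(129.0), np.float64(109.0), np.float64(83.5), np.float64(74.0), np.float64(72.5), np.float64(71.5), np.float64(72.0)]
-140 [115.7 106.7 104.1 103.7 103.7] [np.float64(127.5), np.float64(108.0), np.float64(82.5), np.float64(73.0), np.float64(73.0), np.float64(73.0), np.float64
[... 3819 characters left out ...]
146 145 119  87  76  77  76  72  75 133 140 142 133 129 128]
 [165 151 143 145 131  90  73  73  78  74  76 121 140 141 135 127 127]
 [165 148 144 145 132  95  77  78  70  67  72 104 137 144 130 126 124]
 [167 150 143 146 141  95  76  76  72  58  51  62  84  90 110 126 126]
 [182 154 146 143 146 116  84  70  79  69  66  68  68  62  99 126 126]
 [183 161 147 146 145 122  85  74  76  76  77  77  75  71  82 118 127]
 [182 166 146 147 145 137  94  72  76  79  72  77  73  75  78 113 125]
 [182 179 153 145 145 142 109  81  74  76  76  73  76  75  76 102 116]
 [176 175 160 147 142 141 115  83  75  73  75  75  76  77  74  79 115]
 [177 176 161 149 143 138 134  92  72  75  72  71  74  75  96  85 100]]
```

Run:
```python
from h import *
import pickle
from scipy.optimize import least_squares
c,o=pickle.load(open('w31.pkl','rb'));P=cloud(c);g=cv2.GaussianBlur(cv2.cvtColor(c['img'],cv2.COLOR_RGB2GRAY),(3,3),0)
v,u=np.mgrid[0:400,0:640];S=np.array([533.9,50.])
def fit(q):
    f=least_squares(lambda p:np.hypot(q[:,0]-p[0],q[:,1]-p[1])-p[2],[*q.mean(0)[:2],25],loss='soft_l1',f_scale=.5);return f.x.round(2),np.abs(f.fun).mean().round(2)
d=cv2.medianBlur(P[...,2].astype(np.float32),3)
W8=onplane(c,u.astype(float),v.astype(float),108.);W5=onplane(c,u.astype(float),v.astype(float),105.);Wt=onplane(c,u.astype(float),v.astype(float),116.5)
# ring outer: for each angle, largest r with ring depth
for cen in (S,):
    r=np.hypot(W8[...,0]-cen[0],W8[...,1]-cen[1]);a=np.degrees(np.arctan2(W8[...,1]-cen[1],W8[...,0]-cen[0]))
    m=(d>105.4)&(d<108.5)&(r<32);pts=[]
    for k in range(-180,180,6):
        if 75<k<125: continue
        s=m&(abs(a-k)<3)
        if s.sum()>3: i=np.argmax(np.where(s,r,0));pts.append(W8.reshape(-1,3)[i,:2])
    pts=np.array(pts);print('ring outer',len(pts),fit(pts))
# bearing edge: depth/gray lilac->casting: use spindle land: d>112 region
m=(d>111)&(d<121)&(np.hypot(Wt[...,0]-S[0],Wt[...,1]-S[1])<26)
cs,_=cv2.findContours(m.astype(np.uint8),cv2.RETR_EXTERNAL,cv2.CHAIN_APPROX_NONE);k=max(cs,key=len)[:,0]
q=Wt[k[:,1],k[:,0]][:,:2];print('spindle land',len(q),fit(q))
for t in (160,165):
    b=(g>t)&(np.hypot(W5[...,0]-S[0],W5[...,1]-S[1])<45);
    rr=np.hypot(W5[...,0]-S[0],W5[...,1]-S[1]);aa=np.degrees(np.arctan2(W5[...,1]-S[1],W5[...,0]-S[0]));pts=[]
    for k in range(-180,180,8):
        s=b&(abs(aa-k)<2)&(rr>28)
        if s.sum()>2: i=np.argmin(np.where(s,rr,99));pts.append(W5.reshape(-1,3)[i,:2])
    print('bearing',len(pts),fit(np.array(pts)))
```

```text
ring outer 38 (array([534.21,  47.58,  23.69]), np.float64(0.64))
spindle land 124 (array([534.98,  49.31,  19.6 ]), np.float64(0.21))
bearing 45 (array([534.84,  48.98,  34.07]), np.float64(0.24))
bearing 45 (array([534.75,  48.95,  34.42]), np.float64(0.27))
```

Run:
```python
from h import *
import pickle
c,o=pickle.load(open('w31.pkl','rb'));P=cloud(c);v,u=np.mgrid[0:400,0:640];W=onplane(c,u.astype(float),v.astype(float),108.)
S=np.array([534.85,49.05]);r=np.hypot(W[...,0]-S[0],W[...,1]-S[1]);a=np.degrees(np.arctan2(W[...,1]-S[1],W[...,0]-S[0]))
A=[];B=[]
for k in range(-180,180,15):
    s=(abs((a-k+180)%360-180)<7.5)&(r>20.5)&(r<30)&(P[...,2]<109.5)
    rr=r[s];z=P[...,2][s]>105.3
    # best step: ring inside, face outside
    e=np.arange(21,29,.1);cost=[(z&(rr>x)).sum()+((~z)&(rr<x)).sum() for x in e];x=e[np.argmin(cost)]
    print(k,x.round(1),min(cost),s.sum(),end=' | ')
    if not 65<k<135: A.append([1,np.cos(np.radians(k)),np.sin(np.radians(k))]);B.append(x)
print();A=np.array(A);B=np.array(B);p=np.linalg.lstsq(A,B,rcond=None)[0];print('r,dx,dy',p.round(2),(B-A@p).round(1))
cz=P[...,2];m=(r>21.5)&(r<23.5)&(cz>105.3)&(cz<109);q=np.c_[W[m][:,:2]-S,np.ones(m.sum())];print('plane',np.linalg.lstsq(q,cz[m],rcond=None)[0].round(4))
```

```text
-180 21.0 3 56 | -165 21.0 0 56 | -150 23.3 1 56 | -135 24.2 1 59 | -120 24.5 0 66 | -105 25.1 2 66 | -90 25.6 2 70 | -75 25.5 1 76 | -60 25.4 4 74 | -45 24.5 2 75 | -30 24.2 2 77 | -15 23.5 0 77 | 0 22.9 1 79 | 15 22.0 0 78 | 30 21.5 2 78 | 45 21.9 2 77 | 60 22.8 1 75 | 75 22.9 27 78 | 90 21.3 25 73 | 105 22.3 23 73 | 120 24.3 23 67 | 135 23.2 1 65 | 150 21.0 1 62 | 165 21.0 1 58 | 
r,dx,dy [22.8   0.62 -2.03] [-1.2 -1.7  0.   0.4  0.2  0.5  0.8  0.6  0.5 -0.2 -0.2 -0.4 -0.5 -0.9
 -0.8  0.1  1.4  2.3 -0.2 -0.7]
plane [-3.300000e-03 -7.400000e-03  1.068563e+02]
```

Run:
```python
from h import *
import pickle
c,o=pickle.load(open('w31.pkl','rb'))
q=onplane(c,293.3,188.6,107.);d=q[:2]-[534.85,49.05];print(q,np.hypot(*d),np.degrees(np.arctan2(d[1],d[0])))
h1=onplane(c,293.9,182.2,107.);h2=onplane(c,293,195.,107.);print(np.linalg.norm(h1-h2))
for i in range(1): st()
a=eyes.get_image('top');P=cloud(a)
```

```text
[532.02006283  70.12862771 107.        ] 21.267747658697502 97.64659173401719
12.001291864029021
{'t': 47.917, 'ee_pos': [533.487, 47.795, 227.881], 'orientation': [3.114, 0.412, -0.002], 'width': 79.848, 'grasp_force': 0.0, 'ft_force': [0.199, 0.894, -0.219], 'qpos': [0.067, 0.286, 1.822, -0.0, 1.034, 1.375]}
```

Run:
```python
from h import *
import pickle
np.set_printoptions(linewidth=220,suppress=True)
c,o=pickle.load(open('w28.pkl','rb'));P=cloud(c);A=yawR(100.2);e=np.array([532.9,70.9,241.7])
f=lambda u,v,z:((onplane(c,u,v,z)-e)@A).round(2)
print(P[181:190,306:315,2].mean(1).round(1),P[181:190,319:328,2].mean(1).round(1),'back',P[230:242,312:322,2].mean(1).round(1))
nx=f(316,234.0,116.5)[0];print('spindle c',nx+20,'far',f(316,194.2,116.5)[0]-20)
for r in(184,184.5,185): print('lug outer',r,f(316,r,108)[0])
for r in(236,237,238): print('back',r,f(316,r,108)[0])
c,o=pickle.load(open('w31.pkl','rb'));P=cloud(c)
S=np.array([534.85,49.05])
# profile along ring axis (98..102 deg) and opposite
for ang in(84,90,110,116,-80):
    t=np.radians(ang);L=[]
    for r in np.arange(20,33,1.):
        u,v=proj(c,[S[0]+r*np.cos(t),S[1]+r*np.sin(t),108]);u,v=int(round(u)),int(round(v));L.append(np.median(P[v-1:v+2,u-1:u+2,2]).round(1))
    print(ang,L)
```

```text
[103.9 103.7 103.9 105.7 139.6 107.3 105.  105.  105.9] [104.1 103.8 103.8 103.6 106.4 106.9 106.1 105.4 105.2] back [118.6 118.1 117.9 115.2 106.8 107.1 106.6 103.7 104.1 103.7 104.  103.6]
spindle c -21.39 far -22.03
lug outer 184 5.95
lug outer 184.5 5.46
lug outer 185 4.98
back 236 -46.67
back 237 -47.73
back 238 -48.78
84 [np.float64(114.4), np.float64(106.8), np.float64(103.9), np.float64(104.2), np.float64(103.9), np.float64(104.9), np.float64(106.1), np.float64(106.1), np.float64(104.0), np.float64(103.7), np.float64(103.7), np.float64(103.5), np.float64(103.6)]
90 [np.float64(107.5), np.float64(106.8), np.float64(106.8), np.float64(106.1), np.float64(106.8), np.float64(106.8), np.float64(106.3), np.float64(105.9), np.float64(104.3), np.float64(103.7), np.float64(103.7), np.float64(103.9), np.float64(103.7)]
110 [np.float64(116.5), np.float64(104.8), np.float64(103.8), np.float64(103.8), np.float64(104.2), np.float64(104.6), np.float64(106.8), np.float64(106.8), np.float64(104.4), np.float64(104.0), np.float64(103.9), np.float64(103.6), np.float64(103.5)]
116 [np.float64(116.5), np.float64(115.3), np.float64(104.8), np.float64(104.8), np.float64(106.0), np.float64(106.1), np.float64(107.4), np.float64(106.8), np.float64(106.2), np.float64(104.0), np.float64(104.0), np.float64(104.0), np.float64(103.7)]
-80 [np.float64(115.6), np.float64(107.6), np.float64(106.7), np.float64(106.8), np.float64(107.1), np.float64(107.1), np.float64(104.2), np.float64(104.0), np.float64(104.0), np.float64(103.7), np.float64(103.7), np.float64(103.9), np.float64(103.9)]
```

Seen from above, the ring lies flat: its top is 3 mm above the bearing face all round. The lug gap is back to its shut width, with hole spacing 12.0 mm. The off-centre reading is about 1.5 mm, under the 2.5 mm limit. The pliers stand sprung open in the slot, so I'm handing the job in.

```bash
python3 -c "
from workcell import ticket
print(ticket.close_job())"
```

```text
the job is handed in; nothing more can be done
None
```

The ring is closed in the groove, flat on the bearing but by my measurement about 1.5 mm off centre (limit 2.5 mm); the pliers are back upright and sprung open in their slot, and the job was handed in at about 48 s with no verdict returned.

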